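# Load band filters from the packed rack into the clamp dock

### The arm

A 6-joint arm with a two-finger parallel gripper is mounted at the origin on the work surface. World frame = base frame: x ahead of the robot, y to its left, z up, the work surface at z = 0. Lengths are in mm, angles in rad, forces in N, time in s.
With the tool pointing down it reaches from about 275 to 775 mm from the base axis. Payload 14.6 kg.
Tool frame: the origin (TCP) lies midway between the tips of the shut fingers; the grasp point (between the pads) lies 19 mm behind it; z points along the fingers, y is the line along which they close (so a half turn about z gives the same grasp; the last joint's range is limited). The gripper opens to 85 mm and grips with 20 to 120 N. Pads are 22 mm wide; open, the fingers measure 114 mm over their backs; the gripper's body (76 mm by 85 mm) begins 54 mm behind the grasp point. The pads swing forward as they close: fully open they stand 13 mm farther back than shut.
Start: joints at [-1.387, 0.263, -0.048, 1.259, 0, 1.415], TCP at [174.48, -495.161, 231.278] pointing down, gripper open.
Joint ranges: [-2.65, 2.65], [-0.89, 1.7], [-1.18, 1.37], [-2.13, 2.11], [-1.35, 1.29], [-3.14, 3.14]. Speed limits (rad/s): [1.89, 1.89, 2.57, 2.79, 3.14, 3.14].

### API

Orientations are given as a unit quaternion [w, x, y, z].
In Python, from rig import status, vision, workorder gives the robot as it stands.
- The arm moves only by the tool servo_tool, never from a script. Its argument "motion" is a list of rows, each an object with "xyz": the shift along the tool's x, y, z in mm, a list of three; "turn": the turn, a rotation vector about the tool's x, y, z in rad, a list of three; "gripper": the finger opening in mm, from 0 to 85.4. In form: [{"xyz": [dx, dy, dz], "turn": [wx, wy, wz], "gripper": gripper}, ...]. A call has 1 to 12 rows; each row shifts and turns the commanded pose from where the row before left it, along the tool's axes as they then stand; what a row does not reach is not made up. A row lasts 1/10 s, in which the tool goes at most 50 mm and 8.59 degrees, less where a joint would pass 70% of its speed; a pose out of reach is approached as far as the arm can. A call is refused whole if a number of a shift passes 50 or a number of a turn 0.15, either way. A call with a gripper value outside its range is refused whole. The fingers move at their own pace and stop on an object; "grip_force" is the grip in N (left out, the last holds). Time passes only in rows, so rows that do not move let the fingers close. It gives the time, the measured TCP pose, the force and the opening at its end, in the units of the state.
- status.get_obs(): the state, without advancing time (a new reading comes with each control period).
- vision.snapshot(name): name is "scene" or "top" or "wrist"; returns a dict with "frame" (420x560x3 uint8, blue, green, red), "fovy" (degrees; the focal length in pixels is half the picture's height over the tangent of half this angle, whatever the lens; pixels are square), "cx", "cy" (the principal point, pixels), "k1" (the pictures are not rectified: a ray, as slopes to the right and down, at radius r is drawn at 1 + k1 r^2 times it, then the intrinsics apply), "origin" and "rotation" of the camera in the world. Camera axes: x right, y down, z forward; pixel columns grow to the right and rows downward; lengths in mm; the calibration is good to about 2 mm. A picture is of the moment at which its call begins. There is no depth.
- workorder.sign_off(): hands the job in, once; it reports no verdict.
The state is a dict: "time": time; "joint_positions": joint angles; "qvel": joint speeds; "joint_torque": joint torques, N m; "tool_pos": TCP position; "tool_rot": TCP orientation; "force": force on the tool from outside, world axes, zero at the start; "torque": the same for the moment, N m; "gripper_width": finger opening in mm.
Only numpy, scipy, OpenCV 4.12 (cv2) and the standard library are available. Lean on these libraries where they do the work, as an engineer would, in place of code of your own. Each camera call takes 0.05 s, during which the arm holds its last target. There are 200 camera calls.

### The job

Lift the dust cover off the blue dock and lay it flat on the black mat. Then move every filter module with a coloured tab into the dock: tip it out of the packed row towards you by its tab before lifting it, and stand it upright and fully down in a bay of its own, leaving the black blanks standing in the rack. When all are in, turn the star knob backwards until the thread clicks at its stop, then forwards to its other stop to clamp them; leave the cover on the mat and the other things on the bench alone.

Things in the scene. Friction and masses are not known exactly. Their poses are not given: they have to be found in the camera images.
- rack: Fixed grey rack of the packed row, 268 mm wide (y). Origin: centre of its underside; +x points to its back, the open front looks along -x (to the robot). Floor 6 mm thick; toe strip along the front, x -40 to -32 mm, top at z 18 mm; end walls 85 mm high. Nine places 28 mm apart, y -112 to 112 mm: blanks at -112, -56, 0, 56, 112; filters, or a gap where one is absent, at -84, -28, 28, 84.
- rack_lip (a point): Middle of the lower front edge of the aluminium lip on the rack's back (in the rack's frame x 14 to 45 mm, z 150 to 156 mm, full width). It overhangs the modules' tops by 16 mm, 14 mm above them: no straight lift. Tip a module towards the rack's -x about its front bottom edge; past 0.15 rad it clears the lip, 0.35 rad is comfortable. Then lift.
- dock: Fixed blue dock. Origin: centre of the underside of its bay block, 172 mm wide (y), x -48 to 52 mm; +x points to its rear, away from the robot. Floor 6 mm thick, walls and dividers 51 mm high. Three bays at y -52, 0, 52 mm, each 36 mm wide; front wall's inner face at x -42 mm. A grey knob block, 70 x 110 mm, 45 mm high, adjoins at y -86 to -196 mm.
- bar_face (a point): Middle of the front face of the brass clamp bar, 160 mm long (dock's y), 30 mm tall (z 11 to 41 mm), across the rear of the bays. The knob drives it: the face is at x = 29 mm in the dock's frame minus 5 mm per rad of knob angle (stays behind a well-placed module; at most it pushes modules a few mm forward).
- knob (a joint): Angle (rad) of the black star knob, upright axis at x 10, y -165 mm in the dock's frame. Positive is clockwise seen from above (forwards, tightening); backwards is counter-clockwise. Starts at 0.1 to 0.5. Backwards it meets its stop at -1.0, where the thread clicks (clicked below -0.85); forwards it stops at 1.5 (clamped beyond 1.1). Friction 0.06 N m; stays where it is left. At 0 its arms lie along the dock's x and y.
- knob_grip (a point): Point on the knob's axis at the height to grip it (72 mm above the bench, mid-height of the arms). The four arms make a cross 46 mm across the ends, each arm 16 mm wide and 26 mm tall (z 59 to 85 mm). The point's frame turns with the knob; its x and y lie along the arms.
- cover: Loose grey dust cover, a plate 90 (x) x 164 (y) x 5 mm, 160 g, lying on top of the dock's walls over the bays. Origin: centre of its underside. An orange upright grip 18 (x) x 30 (y) mm stands on its middle, up to 39 mm above the underside.
- mat: Fixed black rubber mat 130 (x) x 220 (y) x 3 mm flat on the bench. Origin: centre of its underside.
- spool: Bystander: steel solder spool 60 mm across, 40 mm high. Origin: centre of its underside.
- flux: Bystander: small amber bottle with black cap, 32 mm across, 65 mm high. Origin: centre of its underside.
- multimeter: Bystander: yellow multimeter lying flat, 130 x 70 x 32 mm. Origin: centre of its underside.
- bay0 (a point): Dock bay: point on its floor, in the middle of its width, 8 mm forward of the dock's origin, where a filter's origin should stand (filter's x, y along the dock's x, y). Bay 36 mm wide, open from 34 mm in front of this point to about 35 mm behind it (the clamp bar).
- bay1 (a point): Dock bay: point on its floor, in the middle of its width, 8 mm forward of the dock's origin, where a filter's origin should stand (filter's x, y along the dock's x, y). Bay 36 mm wide, open from 34 mm in front of this point to about 35 mm behind it (the clamp bar).
- bay2 (a point): Dock bay: point on its floor, in the middle of its width, 8 mm forward of the dock's origin, where a filter's origin should stand (filter's x, y along the dock's x, y). Bay 36 mm wide, open from 34 mm in front of this point to about 35 mm behind it (the clamp bar).
- filter_red: Filter module with red tab and red front stripe: aluminium box 60 (x, depth) x 26 (y, thickness) x 130 mm (z), about 260 g. Origin: centre of its underside; -x is its front. On its top stands a red pull tab 26 (x) x 12 (y) mm, 32 mm tall (z 130 to 162 mm), centred at x = -10 mm. Starts upright in the rack's row, 2 mm from its neighbours. May be absent.
- filter_yellow: Filter module with yellow tab and yellow front stripe: aluminium box 60 (x, depth) x 26 (y, thickness) x 130 mm (z), about 260 g. Origin: centre of its underside; -x is its front. On its top stands a yellow pull tab 26 (x) x 12 (y) mm, 32 mm tall (z 130 to 162 mm), centred at x = -10 mm. Starts upright in the rack's row, 2 mm from its neighbours. May be absent.
- filter_blue: Filter module with blue tab and blue front stripe: aluminium box 60 (x, depth) x 26 (y, thickness) x 130 mm (z), about 260 g. Origin: centre of its underside; -x is its front. On its top stands a blue pull tab 26 (x) x 12 (y) mm, 32 mm tall (z 130 to 162 mm), centred at x = -10 mm. Starts upright in the rack's row, 2 mm from its neighbours. May be absent.
- filter_green: Filter module with green tab and green front stripe: aluminium box 60 (x, depth) x 26 (y, thickness) x 130 mm (z), about 260 g. Origin: centre of its underside; -x is its front. On its top stands a green pull tab 26 (x) x 12 (y) mm, 32 mm tall (z 130 to 162 mm), centred at x = -10 mm. Starts upright in the rack's row, 2 mm from its neighbours. May be absent.
- blank0: Black blank module without a tab, 60 x 26 x 130 mm, 450 g, loose, standing in the rack's row. Origin: centre of its underside; -x is its front. Stays in the rack.
- blank1: Black blank module without a tab, 60 x 26 x 130 mm, 450 g, loose, standing in the rack's row. Origin: centre of its underside; -x is its front. Stays in the rack.
- blank2: Black blank module without a tab, 60 x 26 x 130 mm, 450 g, loose, standing in the rack's row. Origin: centre of its underside; -x is its front. Stays in the rack.
- blank3: Black blank module without a tab, 60 x 26 x 130 mm, 450 g, loose, standing in the rack's row. Origin: centre of its underside; -x is its front. Stays in the rack.
- blank4: Black blank module without a tab, 60 x 26 x 130 mm, 450 g, loose, standing in the rack's row. Origin: centre of its underside; -x is its front. Stays in the rack.
Not all that is in view belongs to the job. Several things have the shape of the cover; the one meant has the colours described above.

How it is judged:
By the outcome, as a careful person would: the job done as asked, in the order asked, and still so for the second after the job is handed in, with the robot touching nothing.
Of filter_red, filter_yellow, filter_blue, filter_green only 2 to 3 are there at a start; the rules pass over those that are not, and their reading is None.
At some moment in a run one of cover may be knocked a few centimetres aside while the robot is not near it.
Once in a run the grip may slacken for a moment while it holds something.
It also fails if it takes over 210 s, if anything falls off the work surface, if the arm or the gripper's body presses on something with over 40 N, if the wrist force passes 120 N, or if a joint passes its speed limit or range.

## Working session

There is one attempt and no reset: what is moved stays moved. The work goes in short steps, Python scripts to look and compute and a tool call to move; the robot and the scene stay as the last step left them, time stands still between calls to the robot, and variables do not carry over. Pictures are saved under pics/ and viewed, on a budget of 14 in all, crops included, one or two more only if the job needs it, and the job is handed in when it is done.

Besides the shell and the picture viewer there is one more tool, called after "Emit:" as name(argument=value, ...), one argument or row to a line, values as JSON. servo_tool: Moves the arm, as the interface text tells. Its arguments: {"type":"object","properties":{"motion":{"type":"array"},"grip_force":{"type":"number"}},"required":["motion"]}

```bash
ls; mkdir -p pics
cat > h.py <<'E'
import numpy as np, cv2, pickle
from scipy.spatial.transform import Rotation as R
from rig import status, vision, workorder
def snap(n, f=None):
    s=vision.snapshot(n)
    if f: cv2.imwrite('pics/'+f,s['frame']); pickle.dump(s,open('pics/'+f+'.pkl','wb'))
    return s
def K(s):
    f=s['frame'].shape[0]/2/np.tan(np.radians(s['fovy'])/2); return f
def rot(s):
    r=np.array(s['rotation'],float)
    return r if r.shape==(3,3) else R.from_quat(np.roll(r,-1)).as_matrix()
def proj(s,P):
    P=np.atleast_2d(P); c=(P-np.array(s['origin']))@rot(s); q=c[:,:2]/c[:,2:]
    q=q*(1+s['k1']*(q**2).sum(1,keepdims=True)); return q*K(s)+[s['cx'],s['cy']]
def at(s,uv,z):
    uv=np.atleast_2d(uv).astype(float); d=(uv-[s['cx'],s['cy']])/K(s); q=d.copy()
    for _ in range(20): q=d/(1+s['k1']*(q**2).sum(1,keepdims=True))
    r=np.c_[q,np.ones(len(q))]@rot(s).T; o=np.array(s['origin'])
    return o+r*((z-o[2])/r[:,2:])
def load(f): return pickle.load(open('pics/'+f+'.pkl','rb'))
def tool():
    o=status.get_obs(); q=o['tool_rot']; return np.array(o['tool_pos']), R.from_quat(np.roll(q,-1)).as_matrix()
def to(p,ax=None):
    "shift in tool axes to world point p; yaw about tool z to bring tool y along angle ax"
    t,M=tool(); print('shift',np.round(M.T@(np.array(p)-t),1),'tcp',np.round(t,1))
    if ax is not None:
        y=M[:,1]; a=np.arctan2(y[1],y[0]); d=(ax-a+np.pi/2)%np.pi-np.pi/2; print('turn z',round(-d,3))
E
python3 - <<'E'
from h import *
a=snap('scene','s0.png'); b=snap('top','t0.png'); w=snap('wrist')
for s in (a,b,w): print(s['fovy'],s['cx'],s['cy'],s['k1'],np.round(s['origin'],1),np.round(rot(s),3).tolist())
cv2.imwrite('pics/c0.png',np.vstack([a['frame'],b['frame']])[:, :])
o=status.get_obs(); print(o)
E
```

```text
pics
53.78240673633021 274.3935329783536 201.7437370368455 -0.11466569913529227 [1355.6  -16.3  720.7] [[-0.044, 0.611, -0.791], [0.999, 0.043, -0.022], [0.021, -0.791, -0.612]]
46.72278508915496 275.5463798319295 211.82837999392206 0.01619754801797048 [ 344.8  -40.6 1378.8] [[-0.015, -0.989, 0.147], [-1.0, 0.015, -0.006], [0.004, -0.148, -0.989]]
60.63204923242616 280.2639114254902 212.80585388820288 -0.025652114947105495 [ 255.  -465.9  374.1] [[0.332, -0.891, -0.311], [-0.943, -0.314, -0.108], [-0.001, 0.329, -0.944]]
{'time': 0.15, 'joint_positions': array([-1.38730758e+00,  2.63440445e-01, -4.87465859e-02,  1.25939849e+00,
        2.47935888e-05,  1.41551134e+00]), 'qvel': array([-4.03520972e-04, -2.05534879e-03,  1.46255108e-03,  7.73498889e-05,
       -2.11226355e-06, -1.04502595e-03]), 'joint_torque': array([ 1.50264626e-03, -6.37827015e+01,  3.84646082e+01,  1.06802324e-02,
       -2.96258463e-05,  1.73998757e-05]), 'tool_pos': array([ 174.4483719 , -494.97109883,  230.93771812]), 'tool_rot': array([-3.94731292e-04,  9.85688237e-01,  1.68578005e-01,  6.83120579e-06]), 'force': array([0.32432247, 0.30091967, 0.31187995]), 'torque': array([ 0.0131615 ,  0.02865867, -0.00167053]), 'gripper_width': 85.3763828270979}
```

View pics/t0.png

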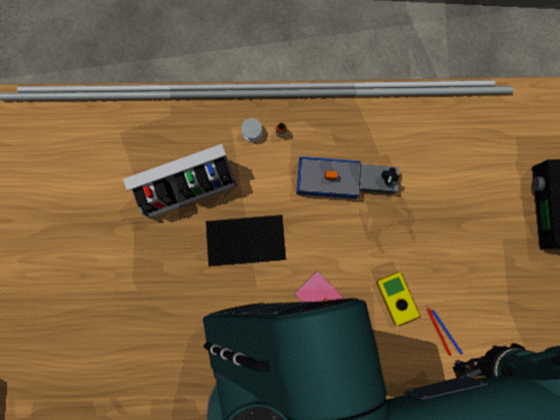

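View pics/s0.png

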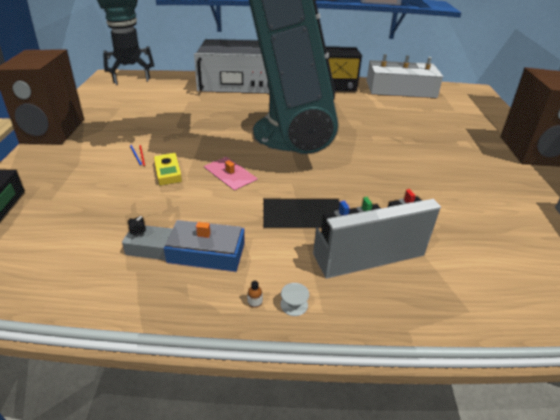

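The top view shows the rack around (182,180), yawed, with red (150,192), green (190,178) and blue (210,172) tabs. The dock and cover are around (330,177), the knob at (390,177) and the mat at (246,240). The pink plate at (318,290) is a decoy. I'll enlarge the working area for corner picking.

Run:
```python
import cv2
i=cv2.imread('pics/t0.png'); a=cv2.resize(i[135:275,115:245],None,fx=4.2,fy=4.2,interpolation=cv2.INTER_CUBIC)[:,:]
b=cv2.resize(i[145:215,285:415],None,fx=6,fy=6,interpolation=cv2.INTER_CUBIC)
cv2.imwrite('pics/a.png',a); cv2.imwrite('pics/b.png',b)
```

```text
(no output)
```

View pics/a.png

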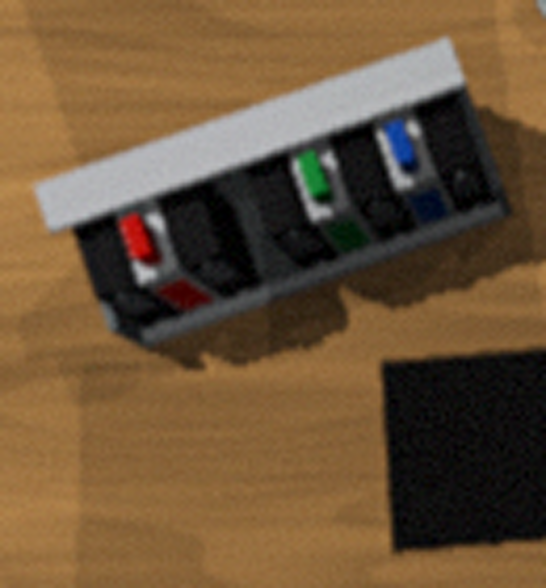

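View pics/b.png

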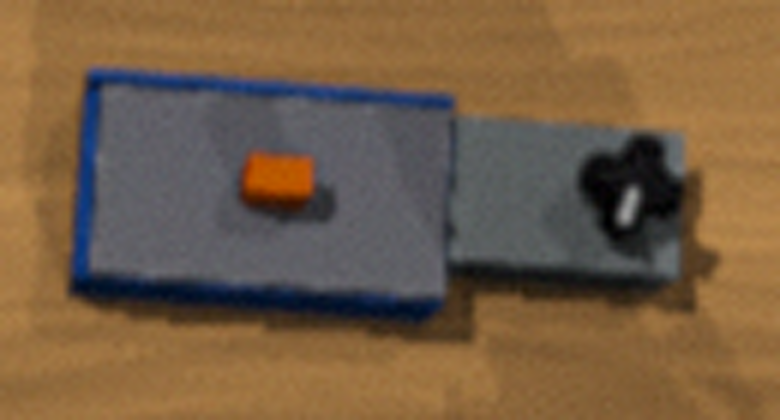

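```bash
cat > fit.py <<'E'
from h import *
from scipy.optimize import least_squares
def fit(s,L,uv,x0):
    L=np.array(L,float);uv=np.array(uv,float)
    def W(p): 
        c,n=np.cos(p[2]),np.sin(p[2]); return np.c_[p[0]+c*L[:,0]-n*L[:,1],p[1]+n*L[:,0]+c*L[:,1],L[:,2]]
    r=least_squares(lambda p:(proj(s,W(p))-uv).ravel(),x0,x_scale=[10,10,.1],loss='soft_l1')
    print(np.round(r.x,3),'res',np.round(r.fun.reshape(-1,2),1).tolist()); return r.x
def W(p,l):
    c,n=np.cos(p[2]),np.sin(p[2]); return np.array([p[0]+c*l[0]-n*l[1],p[1]+n*l[0]+c*l[1],l[2]])
E
python3 - <<'E'
from fit import *
s=load('t0.png'); A=lambda L:np.array(L)/4.2+[115,135]; B=lambda L:np.array(L)/6+[285,145]
# left in the image = +y
rack=fit(s,[[45,134,156],[45,-134,156],[14,-134,156],[14,134,156],[-10,84,168],[-10,-28,168],[-10,-84,168]],
  A([[37,187],[450,40],[465,85],[50,230],[135,232],[311,172],[397,140]]),[500,300,.3])
d=fit(s,[[52,86,51],[52,-86,51],[-48,86,51],[-48,-86,51],[45,-196,45]],B([[90,70],[453,97],[75,282],[440,305],[683,133]]),[500,-50,0])
c=fit(s,[[45,82,56],[45,-82,56],[-45,-82,56],[-45,82,56],[0,0,90]],B([[100,85],[445,105],[440,298],[92,275],[280,178]]),[500,-50,0])
k=at(s,B([[632,187]]),85)[0]; print('knob',k, 'pred',W(d,[10,-165,85]))
print('knobblock', at(s,B([[683,133],[678,270],[455,118]]),45))
m=fit(s,[[65,110,3],[-65,110,3]],A([[385,362],[396,550]]),[400,100,0])
for u in [(284,215),(286,262),(206,220),(209,266)]: print(at(s,[u],3))
E
```

```text
[6.20378e+02 2.00244e+02 3.36000e-01] res [[-0.7, -0.8], [-0.1, -0.5], [0.2, -0.3], [-0.1, 0.1], [0.0, 0.8], [0.2, 0.2], [0.5, 0.5]]
[ 6.38670e+02 -1.98716e+02 -8.90000e-02] res [[-0.6, 0.1], [0.1, 0.0], [-0.5, -0.3], [0.5, 0.4], [0.4, -0.2]]
[ 6.38147e+02 -2.01048e+02 -7.50000e-02] res [[-0.3, 0.2], [0.8, 0.3], [0.5, -0.2], [-0.7, 0.1], [-0.3, -0.6]]
knob [ 631.16822002 -361.74917262   85.        ] pred [ 633.93543387 -363.95082304   85.        ]
knobblock [[ 665.5101557  -396.82640538   45.        ]
 [ 600.24850541 -391.10212871   45.        ]
 [ 674.31791675 -290.35429083   45.        ]]
[4.69391e+02 3.43660e+01 6.40000e-02] res [[-0.0, -0.5], [0.0, 0.5]]
[[540.39256466 -72.56721248   3.        ]]
[[406.57369579 -75.82264427   3.        ]]
[[529.26446164 150.11435401   3.        ]]
[[398.6775304  140.88317724   3.        ]]
```

Emit:
servo_tool(
  motion=[
    {"xyz":[0,0,0],"turn":[0,0,0.14],"gripper":85},
    {"xyz":[0,0,0],"turn":[0,0,0.14],"gripper":85},
    {"xyz":[0,0,0],"turn":[0,0,0.14],"gripper":85},
  ],
  grip_force=40,
)

```text
time: 0.45
tool_pos: [174.5, -495.0, 231.1]
tool_rot: [-0.0, 0.999, -0.043, -0.0]
force: [1.1, 0.7, 0.1]
gripper_width: 85.3
```

Emit:
servo_tool(
  motion=[
    {"xyz":[34,-25,0],"turn":[0,0,0],"gripper":85},
    {"xyz":[34,-25,0],"turn":[0,0,0],"gripper":85},
    {"xyz":[34,-25,0],"turn":[0,0,0],"gripper":85},
    {"xyz":[34,-25,0],"turn":[0,0,0],"gripper":85},
    {"xyz":[34,-25,0],"turn":[0,0,0],"gripper":85},
    {"xyz":[34,-25,0],"turn":[0,0,0],"gripper":85},
    {"xyz":[34,-25,0],"turn":[0,0,0],"gripper":85},
    {"xyz":[34,-25,0],"turn":[0,0,0],"gripper":85},
    {"xyz":[34,-25,0],"turn":[0,0,0],"gripper":85},
    {"xyz":[34,-25,0],"turn":[0,0,0],"gripper":85},
    {"xyz":[34,-25,0],"turn":[0,0,0],"gripper":85},
    {"xyz":[0,0,0],"turn":[0,0,0],"gripper":85},
  ],
)

```text
time: 1.65
tool_pos: [572.6, -248.7, 230.2]
tool_rot: [-0.001, 0.999, -0.039, -0.0]
force: [-0.5, -0.2, 0.3]
gripper_width: 85.3
```

Run:
```python
from h import *
t,M=tool(); print(np.round(M,3).tolist()); to([638,-201,231],np.pi/2-.08)
s=snap('wrist','w1.png')
```

```text
[[0.997, -0.077, -0.0], [-0.077, -0.997, 0.001], [-0.0, -0.001, -1.0]]
shift [ 61.5 -52.6  -0.8] tcp [ 572.6 -248.7  230.2]
turn z 0.003
```

View pics/w1.png

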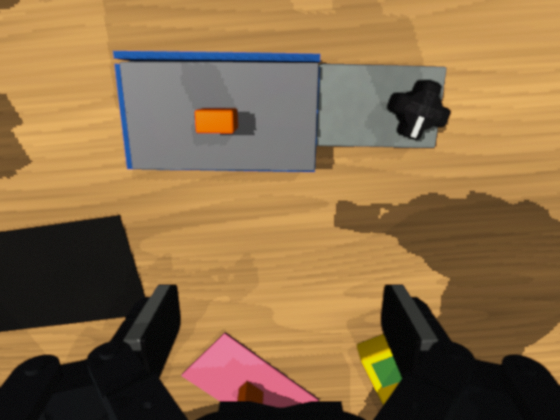

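The wrist view shows the dock's rear rim from (115,52) to (320,55), the cover's front corners at (130,168) and (313,171), the grip at (215,121), and the knob at (419,108) with its block's corners at (445,67) and (434,148).

Run:
```python
from fit import *
s=load('w1.png')
d=fit(s,[[52,86,51],[52,-86,51],[45,-196,45],[-25,-196,45]],[[115,52],[320,54],[446,67],[434,149]],[638,-200,-.08])
c=fit(s,[[-45,82,56],[-45,-82,56],[45,-82,56]],[[130,168],[313,171],[319,61]],[638,-200,-.08])
o=s['frame'].astype(int); m=(o[...,2]>200)&(o[...,0]<80)&(o[...,1]<170); m[250:]=0
ys,xs=np.where(m); print(xs.min(),xs.max(),ys.min(),ys.max()); 
print('grip top mid', at(s,[[xs.mean(),ys.mean()]],85))
print('knob meas',at(s,[[419,108]],85),'pred',W(d,[10,-165,85]))
to([c[0],c[1],50+17],np.pi/2+c[2])
```

```text
[ 6.37717e+02 -1.98235e+02 -9.40000e-02] res [[-2.5, -0.2], [-0.2, 0.5], [0.9, 0.1], [0.6, -0.1]]
[ 6.38018e+02 -2.00653e+02 -9.40000e-02] res [[1.0, -0.6], [0.1, -0.8], [-1.0, 1.5]]
195 231 111 131
grip top mid [[ 637.41409321 -199.88953701   85.        ]]
knob meas [[ 634.94331834 -360.31696783   85.        ]] pred [ 632.1433348  -363.44421594   85.        ]
shift [ 63.2 -54.3 163.3] tcp [ 570.9 -249.9  230.4]
turn z 0.016
```

Emit:
servo_tool(
  motion=[
    {"xyz":[32,-27,0],"turn":[0,0,0.015],"gripper":85},
    {"xyz":[32,-27,0],"turn":[0,0,0],"gripper":85},
    {"xyz":[0,0,35],"turn":[0,0,0],"gripper":85},
    {"xyz":[0,0,35],"turn":[0,0,0],"gripper":85},
    {"xyz":[0,0,35],"turn":[0,0,0],"gripper":70},
    {"xyz":[0,0,30],"turn":[0,0,0],"gripper":70},
    {"xyz":[0,0,20],"turn":[0,0,0],"gripper":70},
    {"xyz":[0,0,0],"turn":[0,0,0],"gripper":70},
    {"xyz":[0,0,0],"turn":[0,0,0],"gripper":70},
  ],
)

```text
time: 2.6
tool_pos: [637.7, -204.0, 77.0]
tool_rot: [0.0, 0.999, -0.048, -0.0]
force: [0.5, 0.5, 0.1]
gripper_width: 70.0
```

Run:
```python
from h import *
t,M=tool(); to([638,-200.5,62],np.pi/2-.09); print(status.get_obs()['force'])
```

```text
shift [-0.  -3.5 15. ] tcp [ 637.7 -204.    77. ]
turn z -0.007
[0.48122886 0.49513027 0.08534363]
```

Emit:
servo_tool(
  motion=[
    {"xyz":[0,-3.5,8],"turn":[0,0,0],"gripper":60},
    {"xyz":[0,0,7],"turn":[0,0,0],"gripper":60},
    {"xyz":[0,0,0],"turn":[0,0,0],"gripper":10},
    {"xyz":[0,0,0],"turn":[0,0,0],"gripper":10},
    {"xyz":[0,0,0],"turn":[0,0,0],"gripper":10},
    {"xyz":[0,0,0],"turn":[0,0,0],"gripper":10},
    {"xyz":[0,0,0],"turn":[0,0,0],"gripper":10},
    {"xyz":[0,0,-20],"turn":[0,0,0],"gripper":10},
    {"xyz":[0,0,-30],"turn":[0,0,0],"gripper":10},
    {"xyz":[0,0,-30],"turn":[0,0,0],"gripper":10},
    {"xyz":[0,0,0],"turn":[0,0,0],"gripper":10},
  ],
)

```text
time: 3.7
tool_pos: [639.9, -200.5, 145.2]
tool_rot: [0.001, 0.999, -0.048, 0.003]
force: [0.5, 0.3, -2.2]
gripper_width: 29.2
```

Run:
```python
from h import *
print(status.get_obs()['gripper_width']);to([470,36,145],np.pi/2+.05)
```

```text
29.24972144882674
shift [-191.9 -219.    -1.2] tcp [ 639.9 -200.5  145.2]
turn z -0.146
```

Emit:
servo_tool(
  motion=[
    {"xyz":[-24,-27.4,0],"turn":[0,0,0],"gripper":10},
    {"xyz":[-24,-27.4,0],"turn":[0,0,0],"gripper":10},
    {"xyz":[-24,-27.4,0],"turn":[0,0,0],"gripper":10},
    {"xyz":[-24,-27.4,0],"turn":[0,0,0],"gripper":10},
    {"xyz":[-24,-27.4,0],"turn":[0,0,0],"gripper":10},
    {"xyz":[-24,-27.4,0],"turn":[0,0,0],"gripper":10},
    {"xyz":[-24,-27.4,0],"turn":[0,0,0],"gripper":10},
    {"xyz":[-24,-27.4,0],"turn":[0,0,0],"gripper":10},
    {"xyz":[0,0,20],"turn":[0,0,-0.14],"gripper":10},
    {"xyz":[0,0,30],"turn":[0,0,0],"gripper":10},
    {"xyz":[0,0,30],"turn":[0,0,0],"gripper":10},
    {"xyz":[0,0,0],"turn":[0,0,0],"gripper":10},
  ],
)

```text
time: 4.9
tool_pos: [465.8, 36.7, 58.3]
tool_rot: [-0.001, 1.0, 0.022, -0.003]
force: [-0.2, -0.8, -1.3]
gripper_width: 29.4
```

Run:
```python
from h import *
print(status.get_obs()['gripper_width']);to([470,36,14],np.pi/2+.05)
s=snap('scene','s2.png'); t=snap('top','t2.png'); print(proj(t,[470,36,50]))
cv2.imwrite('pics/s2c.png',np.vstack([cv2.resize(s['frame'][130:290,130:430],(800,427)),cv2.resize(t['frame'][200:280,190:450],(560,172))[:, :][:, :].copy() if 0 else np.zeros((1,800,3),np.uint8)]))
```

```text
29.435619219799182
shift [ 4.4  0.9 44.3] tcp [465.8  36.7  58.3]
turn z -0.005
[[245.19824286 238.58812452]]
```

View pics/s2c.png

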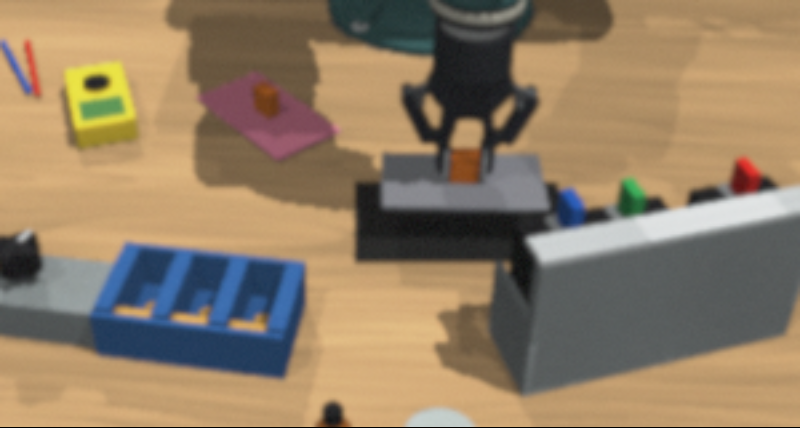

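The cover is held level above the mat (image 465,180) and the dock bays are open. Lower it.

Emit:
servo_tool(
  motion=[
    {"xyz":[4,1,20],"turn":[0,0,0],"gripper":10},
    {"xyz":[0,0,15],"turn":[0,0,0],"gripper":10},
    {"xyz":[0,0,6],"turn":[0,0,0],"gripper":10},
    {"xyz":[0,0,4],"turn":[0,0,0],"gripper":10},
    {"xyz":[0,0,0],"turn":[0,0,0],"gripper":10},
    {"xyz":[0,0,0],"turn":[0,0,0],"gripper":10},
  ],
)

```text
time: 5.6
tool_pos: [472.8, 35.5, 17.0]
tool_rot: [-0.0, 1.0, 0.022, 0.0]
force: [-0.3, 0.3, -1.1]
gripper_width: 29.3
```

Emit:
servo_tool(
  motion=[
    {"xyz":[0,0,2.5],"turn":[0,0,0],"gripper":10},
    {"xyz":[0,0,1],"turn":[0,0,0],"gripper":10},
    {"xyz":[0,0,0],"turn":[0,0,0],"gripper":10},
  ],
)

```text
time: 5.9
tool_pos: [472.7, 35.5, 13.6]
tool_rot: [-0.0, 1.0, 0.022, 0.001]
force: [-3.5, 0.1, 13.8]
gripper_width: 29.6
```

Emit:
servo_tool(
  motion=[
    {"xyz":[0,0,0],"turn":[0,0,0],"gripper":60},
    {"xyz":[0,0,0],"turn":[0,0,0],"gripper":60},
    {"xyz":[0,0,0],"turn":[0,0,0],"gripper":60},
    {"xyz":[0,0,-20],"turn":[0,0,0],"gripper":60},
    {"xyz":[0,0,-40],"turn":[0,0,0],"gripper":60},
    {"xyz":[0,0,-40],"turn":[0,0,0],"gripper":60},
    {"xyz":[0,0,-40],"turn":[0,0,0],"gripper":60},
    {"xyz":[0,0,-40],"turn":[0,0,0],"gripper":60},
    {"xyz":[0,0,-40],"turn":[0,0,0],"gripper":60},
    {"xyz":[0,0,-35],"turn":[0,0,0],"gripper":40},
    {"xyz":[0,0,0],"turn":[0,0,-0.145],"gripper":40},
    {"xyz":[0,0,0],"turn":[0,0,-0.145],"gripper":40},
  ],
  grip_force=60,
)

```text
time: 7.1
tool_pos: [472.8, 35.4, 268.7]
tool_rot: [0.0, 0.986, 0.169, 0.001]
force: [-0.0, 0.4, -0.7]
gripper_width: 39.5
```

Run:
```python
from h import *
to([545,174,270],np.pi/2+.336)
```

```text
shift [ 114.3 -106.6   -1.2] tcp [472.8  35.4 268.7]
turn z 0.004
```

Emit:
servo_tool(
  motion=[
    {"xyz":[28,-27,0],"turn":[0,0,0],"gripper":40},
    {"xyz":[28,-27,0],"turn":[0,0,0],"gripper":40},
    {"xyz":[28,-27,0],"turn":[0,0,0],"gripper":40},
    {"xyz":[28,-27,0],"turn":[0,0,0],"gripper":40},
    {"xyz":[0,0,0],"turn":[0,0,0],"gripper":40},
    {"xyz":[0,0,0],"turn":[0,0,0],"gripper":40},
  ],
)

```text
time: 7.7
tool_pos: [542.6, 174.7, 267.3]
tool_rot: [-0.0, 0.986, 0.167, -0.0]
force: [0.2, 0.0, 0.5]
gripper_width: 40.0
```

Run:
```python
from fit import *
s=snap('wrist','w3.png'); rack=[620.4,200.2,.336]
f=s['frame'].astype(int); hsv=cv2.cvtColor(s['frame'],cv2.COLOR_BGR2HSV)
for n,lo,hi,y in [('red',172,180,84),('red0',0,6,84),('green',50,80,-28),('blue',100,125,-84)]:
    m=((hsv[...,0]>=lo)&(hsv[...,0]<=hi)&(hsv[...,1]>140)&(hsv[...,2]>90)).astype(np.uint8)
    k,l,st,c=cv2.connectedComponentsWithStats(m); 
    for i in range(1,k):
        if st[i,4]>60: print(n,st[i],np.round(c[i]),at(s,[c[i]],160)[0].round(1),'pred',W(rack,[-10,y,168]).round(1),proj(s,W(rack,[-10,y,168])).round())
```

```text
red0 [142  91  24  43 829] [154. 112.] [580.7 279.6 160. ] pred [583.3 276.2 168. ] [[155. 111.]]
green [314  92  20  40 725] [324. 111.] [619.  171.1 160. ] pred [620.2 170.5 168. ] [[327. 110.]]
blue [392  90  30  43 823] [410. 111.] [638.4 116.5 160. ] pred [638.7 117.6 168. ] [[413. 111.]]
blue [547 196  13  24 171] [555. 209.] [611.3 -17.7 160. ] pred [638.7 117.6 168. ] [[413. 111.]]
```

View pics/w3.png

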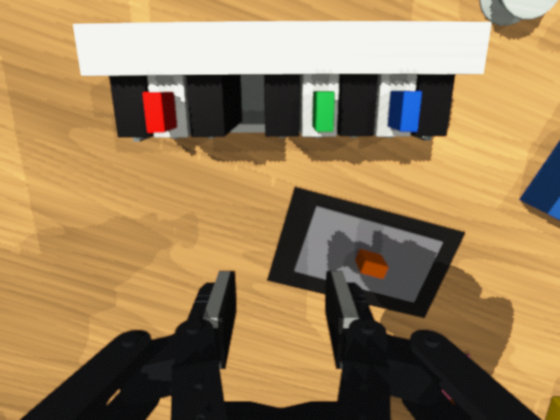

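The view shows the lip from (75,25) to (487,74), the tabs at red (154,112), green (324,111) and blue (410,111), and the cover flat inside the mat. I'll refine the rack pose from it.

Run:
```python
from fit import *
s=load('w3.png')
r=fit(s,[[45,134,156],[45,-134,156],[14,-134,156],[14,134,156],[-10,84,166],[-10,-28,166],[-10,-84,166]],
 [[75,25],[490,22],[487,74],[82,75],[154,111],[324,111],[411,111]],[620,200,.336])
for y in(84,-28,-84): print(W(r,[-10,y,140]).round(1))
to(W(r,[-10,-84,185]),np.pi/2+r[2])
```

```text
[6.19316e+02 2.00785e+02 3.39000e-01] res [[-1.2, -1.1], [1.2, 0.1], [-3.9, -0.6], [0.1, 0.0], [1.3, 1.2], [1.2, 0.2], [-0.9, 0.2]]
[581.9 276.7 140. ]
[619.2 171.1 140. ]
[637.8 118.2 140. ]
shift [71.8 84.1 82.5] tcp [542.4 174.1 267.6]
turn z -0.005
```

Emit:
servo_tool(
  motion=[
    {"xyz":[24,28,0],"turn":[0,0,-0.005],"gripper":40},
    {"xyz":[24,28,0],"turn":[0,0,0],"gripper":40},
    {"xyz":[24,28,0],"turn":[0,0,0],"gripper":40},
    {"xyz":[0,0,27],"turn":[0,0,0],"gripper":40},
    {"xyz":[0,0,27],"turn":[0,0,0],"gripper":40},
    {"xyz":[0,0,27],"turn":[0,0,0],"gripper":40},
    {"xyz":[0,0,0],"turn":[0,0,0],"gripper":40},
    {"xyz":[0,0,0],"turn":[0,0,0],"gripper":40},
  ],
)

```text
time: 8.55
tool_pos: [638.2, 118.1, 187.8]
tool_rot: [-0.0, 0.986, 0.168, 0.0]
force: [-0.3, 1.1, 0.1]
gripper_width: 40.2
```

Run:
```python
from h import *
to([637.6,118,141],np.pi/2+.338)
```

```text
shift [-0.6 -0.1 46.8] tcp [638.2 118.1 187.8]
turn z 0.001
```

Emit:
servo_tool(
  motion=[
    {"xyz":[-0.6,0,16],"turn":[0,0,0],"gripper":40},
    {"xyz":[0,0,16],"turn":[0,0,0],"gripper":40},
    {"xyz":[0,0,14.5],"turn":[0,0,0],"gripper":40},
    {"xyz":[0,0,0],"turn":[0,0,0],"gripper":25},
    {"xyz":[0,0,0],"turn":[0,0,0],"gripper":15},
    {"xyz":[0,0,0],"turn":[0,0,0],"gripper":3},
    {"xyz":[0,0,0],"turn":[0,0,0],"gripper":3},
    {"xyz":[0,0,0],"turn":[0,0,0],"gripper":3},
    {"xyz":[0,0,0],"turn":[0,0,0],"gripper":3},
  ],
)

```text
time: 9.45
tool_pos: [638.8, 118.6, 142.3]
tool_rot: [0.0, 0.986, 0.169, 0.001]
force: [-1.6, -0.4, 8.9]
gripper_width: 11.1
```

Emit:
servo_tool(
  motion=[
    {"xyz":[-9.5,0,-1.1],"turn":[0,0.07,0],"gripper":3},
    {"xyz":[-9.5,0,-1.1],"turn":[0,0.07,0],"gripper":3},
    {"xyz":[-9.5,0,-1.1],"turn":[0,0.07,0],"gripper":3},
    {"xyz":[-9.5,0,-1.1],"turn":[0,0.07,0],"gripper":3},
    {"xyz":[-9.5,0,-1.1],"turn":[0,0.07,0],"gripper":3},
    {"xyz":[0,0,0],"turn":[0,0,0],"gripper":3},
    {"xyz":[0,0,0],"turn":[0,0,0],"gripper":3},
  ],
)

```text
time: 10.15
tool_pos: [593.3, 102.7, 140.2]
tool_rot: [-0.029, 0.971, 0.166, 0.171]
force: [-3.8, -0.6, 5.0]
gripper_width: 10.7
```

Emit:
servo_tool(
  motion=[
    {"xyz":[3.4,0,-9.4],"turn":[0,0,0],"gripper":3},
    {"xyz":[3.4,0,-9.4],"turn":[0,0,0],"gripper":3},
    {"xyz":[-10,0,-30],"turn":[0,0,0],"gripper":3},
    {"xyz":[-10,0,-30],"turn":[0,0,0],"gripper":3},
    {"xyz":[-10,0,-30],"turn":[0,0,0],"gripper":3},
    {"xyz":[0,0,0],"turn":[0,-0.07,0],"gripper":3},
    {"xyz":[0,0,0],"turn":[0,-0.07,0],"gripper":3},
    {"xyz":[0,0,0],"turn":[0,-0.07,0],"gripper":3},
    {"xyz":[0,0,0],"turn":[0,-0.07,0],"gripper":3},
    {"xyz":[0,0,0],"turn":[0,-0.07,0],"gripper":3},
    {"xyz":[0,0,0],"turn":[0,0,0],"gripper":3},
    {"xyz":[0,0,0],"turn":[0,0,0],"gripper":3},
  ],
)

```text
time: 11.35
tool_pos: [538.1, 83.4, 233.5]
tool_rot: [-0.0, 0.986, 0.169, 0.001]
force: [0.4, 0.5, -3.6]
gripper_width: 11.2
```

Run:
```python
from fit import *
t,M=tool(); print(np.round(M,3).tolist()); o=status.get_obs(); print(o['force'],o['gripper_width'])
d=[637.8,-198.4,-.093]
for y in(-52,0,52): p=W(d,[-18,y,235]); print(p.round(1))
to(W(d,[-18,-52,235]),np.pi/2-.093)
s=snap('scene','s4.png'); cv2.imwrite('pics/s4c.png',cv2.resize(s['frame'][100:310,130:450],(800,525)))
```

```text
[[0.943, 0.333, 0.001], [0.333, -0.943, 0.001], [0.001, -0.0, -1.0]]
[ 0.43072395  0.54276442 -3.60251614] 11.181798007816557
[ 615.  -248.5  235. ]
[ 619.9 -196.7  235. ]
[ 624.7 -145.   235. ]
shift [-38.1 338.6  -1.7] tcp [538.1  83.4 233.5]
turn z 0.433
```

View pics/s4c.png

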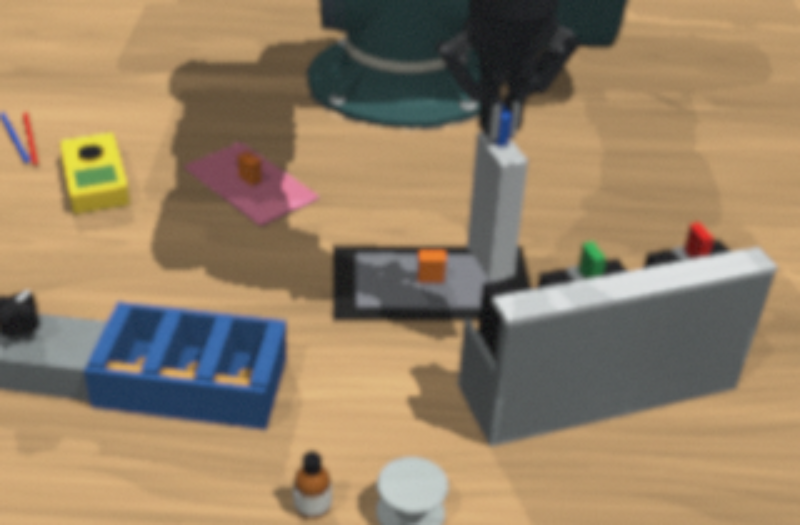

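The blue filter hangs upright from the tab at about (497,200). Next, carry it above the bay at y −52.

Emit:
servo_tool(
  motion=[
    {"xyz":[0,0,0],"turn":[0,0,0.144],"gripper":3},
    {"xyz":[0,0,0],"turn":[0,0,0.144],"gripper":3},
    {"xyz":[0,0,0],"turn":[0,0,0.144],"gripper":3},
    {"xyz":[10.7,32.3,0],"turn":[0,0,0],"gripper":3},
    {"xyz":[10.7,32.3,0],"turn":[0,0,0],"gripper":3},
    {"xyz":[10.7,32.3,0],"turn":[0,0,0],"gripper":3},
    {"xyz":[10.7,32.3,0],"turn":[0,0,0],"gripper":3},
    {"xyz":[10.7,32.3,0],"turn":[0,0,0],"gripper":3},
    {"xyz":[10.7,32.3,0],"turn":[0,0,0],"gripper":3},
    {"xyz":[10.7,32.3,0],"turn":[0,0,0],"gripper":3},
    {"xyz":[10.7,32.3,0],"turn":[0,0,0],"gripper":3},
    {"xyz":[10.7,32.3,0],"turn":[0,0,0],"gripper":3},
  ],
)

```text
time: 12.6
tool_pos: [616.2, -239.4, 228.5]
tool_rot: [-0.01, 1.0, -0.027, 0.001]
force: [1.1, 0.6, -2.3]
gripper_width: 10.9
```

Emit:
servo_tool(
  motion=[
    {"xyz":[0,0,0],"turn":[0,0,0],"gripper":3},
    {"xyz":[0,0,0],"turn":[0,0,0],"gripper":3},
    {"xyz":[0,0,0],"turn":[0,0,0],"gripper":3},
  ],
)

```text
time: 12.9
tool_pos: [616.0, -237.2, 228.2]
tool_rot: [-0.01, 1.0, -0.027, 0.0]
force: [-0.0, 0.5, -3.1]
gripper_width: 10.5
```

Run:
```python
from fit import *
o=status.get_obs(); print(o['force'],o['gripper_width'])
d=[637.8,-198.4,-.093]
to(W(d,[-18,-52,200]),np.pi/2-.093)
s=snap('wrist','w5.png')
for p in ([-48,86,51],[-48,-86,51],[52,-86,51],[45,-196,45],[10,-165,85],[-18,-52,164]): print(p,proj(s,W(d,p)).round())
```

```text
[-0.00913444  0.53480858 -3.11263172] 10.51649470015445
shift [-0.4 11.9 28. ] tcp [ 616.  -237.2  228.2]
turn z 0.039
[-48, 86, 51] [[151. 211.]]
[-48, -86, 51] [[332. 218.]]
[52, -86, 51] [[341. 109.]]
[45, -196, 45] [[464. 123.]]
[10, -165, 85] [[440. 170.]]
[-18, -52, 164] [[302. 233.]]
```

View pics/w5.png

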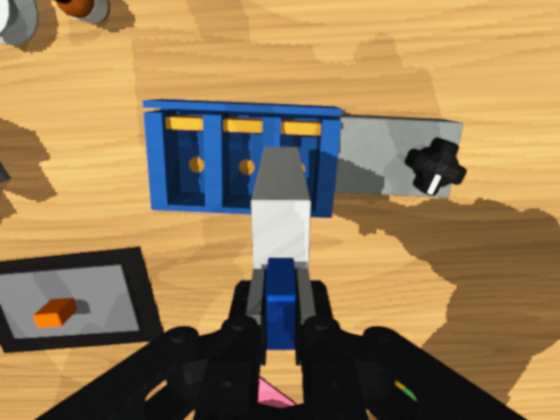

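The dock edges land where my fit predicts, e.g. (331,216) and (462,122). The module is in the jaws with its rear face at (258–305,148) below and (250–310,200) above. I'll check for tilt.

Run:
```python
from fit import *
s=load('w5.png'); t,M=tool(); print(np.round(M,3).tolist())
L=lambda p: t+M@np.array(p)  # tool frame: module x+10 -> tool x ; z: box top 6 below tcp
for p in ([40,13,6],[40,-13,6],[40,13,136],[40,-13,136],[-3,0,-26]): print(p,proj(s,L(p)).round())
```

```text
[[0.999, -0.053, 0.002], [-0.053, -0.998, 0.02], [0.001, -0.02, -1.0]]
[40, 13, 6] [[312. 198.]]
[40, -13, 6] [[252. 198.]]
[40, 13, 136] [[298. 149.]]
[40, -13, 136] [[265. 149.]]
[-3, 0, -26] [[282. 328.]]
```

Emit:
servo_tool(
  motion=[
    {"xyz":[0,0,0],"turn":[-0.02,0,0.039],"gripper":3},
    {"xyz":[-0.2,11.8,0],"turn":[0,0,0],"gripper":3},
    {"xyz":[0,0,14],"turn":[0,0,0],"gripper":3},
    {"xyz":[0,0,14],"turn":[0,0,0],"gripper":3},
    {"xyz":[0,0,0],"turn":[0,0,0],"gripper":3},
    {"xyz":[0,0,0],"turn":[0,0,0],"gripper":3},
  ],
)

```text
time: 13.55
tool_pos: [614.9, -249.7, 200.1]
tool_rot: [0.0, 0.999, -0.046, -0.0]
force: [0.2, -0.5, -2.3]
gripper_width: 11.2
```

Run:
```python
from fit import *
o=status.get_obs(); print(o['force'],o['gripper_width'])
d=[637.8,-198.4,-.093]; t,M=tool(); print(M[:,2].round(3))
to(W(d,[-18,-52,143]),np.pi/2-.093)
```

```text
[ 0.16993164 -0.53190752 -2.32296616] 11.194477365720223
[-0.001 -0.    -1.   ]
shift [ 0.  -1.2 57.1] tcp [ 614.9 -249.7  200.1]
turn z 0.001
```

Emit:
servo_tool(
  motion=[
    {"xyz":[0,-1.2,10],"turn":[0,0,0],"gripper":3},
    {"xyz":[0,0,12],"turn":[0,0,0],"gripper":3},
    {"xyz":[0,0,12],"turn":[0,0,0],"gripper":3},
    {"xyz":[0,0,12],"turn":[0,0,0],"gripper":3},
    {"xyz":[0,0,5],"turn":[0,0,0],"gripper":3},
    {"xyz":[0,0,3],"turn":[0,0,0],"gripper":3},
    {"xyz":[0,0,0],"turn":[0,0,0],"gripper":3},
    {"xyz":[0,0,0],"turn":[0,0,0],"gripper":3},
  ],
)

```text
time: 14.35
tool_pos: [615.3, -248.6, 146.0]
tool_rot: [0.0, 0.999, -0.046, -0.0]
force: [1.1, 0.4, -2.9]
gripper_width: 11.2
```

Emit:
servo_tool(
  motion=[
    {"xyz":[0,0,2],"turn":[0,0,0],"gripper":3},
    {"xyz":[0,0,1.5],"turn":[0,0,0],"gripper":3},
    {"xyz":[0,0,0.7],"turn":[0,0,0],"gripper":3},
    {"xyz":[0,0,0],"turn":[0,0,0],"gripper":3},
  ],
)

```text
time: 14.75
tool_pos: [615.6, -248.7, 142.4]
tool_rot: [0.001, 0.999, -0.046, 0.001]
force: [-0.4, 0.2, 5.1]
gripper_width: 11.1
```

Emit:
servo_tool(
  motion=[
    {"xyz":[0,0,0],"turn":[0,0,0],"gripper":30},
    {"xyz":[0,0,0],"turn":[0,0,0],"gripper":40},
    {"xyz":[0,0,0],"turn":[0,0,0],"gripper":40},
    {"xyz":[0,0,0],"turn":[0,0,0],"gripper":40},
    {"xyz":[0,0,-10],"turn":[0,0,0],"gripper":40},
    {"xyz":[0,0,-25],"turn":[0,0,0],"gripper":40},
    {"xyz":[0,0,-30],"turn":[0,0,0],"gripper":40},
    {"xyz":[0,0,-30],"turn":[0,0,0],"gripper":40},
    {"xyz":[0,0,0],"turn":[0,0,-0.144],"gripper":40},
    {"xyz":[0,0,0],"turn":[0,0,-0.144],"gripper":40},
    {"xyz":[0,0,0],"turn":[0,0,-0.144],"gripper":40},
  ],
)

```text
time: 15.85
tool_pos: [615.3, -248.6, 237.4]
tool_rot: [0.0, 0.985, 0.172, -0.0]
force: [0.0, -0.7, -0.3]
gripper_width: 40.3
```

Emit:
servo_tool(
  motion=[
    {"xyz":[10.2,-28.2,0],"turn":[0,0,0],"gripper":40},
    {"xyz":[10.2,-28.2,0],"turn":[0,0,0],"gripper":40},
    {"xyz":[10.2,-28.2,0],"turn":[0,0,0],"gripper":40},
    {"xyz":[10.2,-28.2,0],"turn":[0,0,0],"gripper":40},
    {"xyz":[10.2,-28.2,0],"turn":[0,0,0],"gripper":40},
    {"xyz":[10.2,-28.2,0],"turn":[0,0,0],"gripper":40},
    {"xyz":[10.2,-28.2,0],"turn":[0,0,0],"gripper":40},
    {"xyz":[10.2,-28.2,0],"turn":[0,0,0],"gripper":40},
    {"xyz":[10.2,-28.2,0],"turn":[0,0,0],"gripper":40},
    {"xyz":[10.2,-28.2,0],"turn":[0,0,0],"gripper":40},
    {"xyz":[10.2,-28.2,0],"turn":[0,0,0],"gripper":40},
    {"xyz":[0,0,0],"turn":[0,0,0],"gripper":40},
  ],
)

```text
time: 17.05
tool_pos: [617.7, 84.4, 237.1]
tool_rot: [-0.0, 0.985, 0.17, -0.0]
force: [-1.2, -0.5, 0.4]
gripper_width: 40.0
```

```bash
cat > chk.py <<'E'
from fit import *
import sys
o=status.get_obs(); t,M=tool(); print('F',np.round(o['force'],1),'w',round(o['gripper_width'],1),'z',M[:,2].round(3),'t',o['time'])
E
python3 - <<'E'
from chk import *
to([619.2,171.1,185],np.pi/2+.339)
E
```

```text
F [-1.2 -0.5  0.4] w 40.0 z [-0.  0. -1.] t 17.05
shift [ 30.5 -81.2  52.1] tcp [617.7  84.4 237.1]
turn z 0.003
```

Emit:
servo_tool(
  motion=[
    {"xyz":[10,-27,0],"turn":[0,0,0.003],"gripper":40},
    {"xyz":[10,-27,0],"turn":[0,0,0],"gripper":40},
    {"xyz":[10,-27,0],"turn":[0,0,0],"gripper":40},
    {"xyz":[0,0,26],"turn":[0,0,0],"gripper":40},
    {"xyz":[0,0,26],"turn":[0,0,0],"gripper":40},
    {"xyz":[0,0,0],"turn":[0,0,0],"gripper":40},
    {"xyz":[0,0,0],"turn":[0,0,0],"gripper":40},
  ],
)

```text
time: 17.75
tool_pos: [619.4, 167.2, 185.3]
tool_rot: [0.0, 0.986, 0.167, -0.0]
force: [-0.1, -0.5, 0.9]
gripper_width: 40.1
```

Run:
```python
from chk import *
to([619,171,141],np.pi/2+.339)
s=snap('wrist','w6.png'); hsv=cv2.cvtColor(s['frame'],cv2.COLOR_BGR2HSV)
m=((hsv[...,0]>=45)&(hsv[...,0]<=85)&(hsv[...,1]>140)&(hsv[...,2]>90)).astype(np.uint8)
k,l,st,c=cv2.connectedComponentsWithStats(m)
for i in range(1,k):
    if st[i,4]>60: print(st[i],c[i].round())
# tab corners prediction
r=[619.3,200.8,.339]
for p in ([-23,-22,168],[-23,-34,168],[3,-22,168],[3,-34,168],[-10,-28,152]): print(proj(s,W(r,p)).round())
```

```text
F [-0.1 -0.5  0.9] w 40.1 z [-0.001 -0.    -1.   ] t 17.75
shift [ 0.9 -3.7 44.3] tcp [619.4 167.2 185.3]
turn z -0.003
[263 241  23  47 905] [274. 262.]
[[263. 290.]]
[[286. 290.]]
[[262. 243.]]
[[287. 243.]]
[[275. 253.]]
```

Emit:
servo_tool(
  motion=[
    {"xyz":[0.8,-3.7,14],"turn":[0,0,0],"gripper":40},
    {"xyz":[0,0,15],"turn":[0,0,0],"gripper":40},
    {"xyz":[0,0,14],"turn":[0,0,0],"gripper":40},
    {"xyz":[0,0,0],"turn":[0,0,0],"gripper":25},
    {"xyz":[0,0,0],"turn":[0,0,0],"gripper":15},
    {"xyz":[0,0,0],"turn":[0,0,0],"gripper":3},
    {"xyz":[0,0,0],"turn":[0,0,0],"gripper":3},
    {"xyz":[0,0,0],"turn":[0,0,0],"gripper":3},
    {"xyz":[0,0,0],"turn":[0,0,0],"gripper":3},
  ],
)

```text
time: 18.7
tool_pos: [619.7, 171.4, 143.0]
tool_rot: [0.0, 0.986, 0.167, 0.001]
force: [-0.8, 0.4, 6.4]
gripper_width: 11.0
```

Emit:
servo_tool(
  motion=[
    {"xyz":[-9.5,0,-1.1],"turn":[0,0.07,0],"gripper":3},
    {"xyz":[-9.5,0,-1.1],"turn":[0,0.07,0],"gripper":3},
    {"xyz":[-9.5,0,-1.1],"turn":[0,0.07,0],"gripper":3},
    {"xyz":[-9.5,0,-1.1],"turn":[0,0.07,0],"gripper":3},
    {"xyz":[-9.5,0,-1.1],"turn":[0,0.07,0],"gripper":3},
    {"xyz":[0,0,0],"turn":[0,0,0],"gripper":3},
    {"xyz":[0,0,0],"turn":[0,0,0],"gripper":3},
  ],
)

```text
time: 19.4
tool_pos: [574.2, 155.6, 141.0]
tool_rot: [-0.029, 0.971, 0.165, 0.171]
force: [0.3, -0.0, -3.1]
gripper_width: 10.8
```

Emit:
servo_tool(
  motion=[
    {"xyz":[3.4,0,-9.4],"turn":[0,0,0],"gripper":3},
    {"xyz":[3.4,0,-9.4],"turn":[0,0,0],"gripper":3},
    {"xyz":[-10,0,-30],"turn":[0,0,0],"gripper":3},
    {"xyz":[-10,0,-30],"turn":[0,0,0],"gripper":3},
    {"xyz":[-10,0,-30],"turn":[0,0,0],"gripper":3},
    {"xyz":[0,0,0],"turn":[0,-0.07,0],"gripper":3},
    {"xyz":[0,0,0],"turn":[0,-0.07,0],"gripper":3},
    {"xyz":[0,0,0],"turn":[0,-0.07,0],"gripper":3},
    {"xyz":[0,0,0],"turn":[0,-0.07,0],"gripper":3},
    {"xyz":[0,0,0],"turn":[0,-0.07,0],"gripper":3},
    {"xyz":[0,0,0],"turn":[0,0,0],"gripper":3},
  ],
)

```text
time: 20.5
tool_pos: [519.9, 136.7, 234.5]
tool_rot: [0.0, 0.986, 0.167, -0.002]
force: [0.3, -0.3, -3.1]
gripper_width: 11.0
```

Emit:
servo_tool(
  motion=[
    {"xyz":[0,0,0],"turn":[0,0,0.144],"gripper":3},
    {"xyz":[0,0,0],"turn":[0,0,0.144],"gripper":3},
    {"xyz":[0,0,0],"turn":[0,0,0.144],"gripper":3},
    {"xyz":[0,0,0],"turn":[0,0,0],"gripper":3},
    {"xyz":[0,0,0],"turn":[0,0,0],"gripper":3},
  ],
)

```text
time: 21.0
tool_pos: [518.8, 82.2, 235.2]
tool_rot: [-0.02, 1.0, -0.01, -0.0]
force: [-0.4, 0.1, -2.4]
gripper_width: 10.7
```

Run:
```python
from chk import *
d=[637.8,-198.4,-.093]
to(W(d,[-18,0,228]),np.pi/2-.093)
```

```text
F [-0.4  0.1 -2.4] w 10.7 z [-0.     0.04  -0.999] t 21.0
shift [106.4 277.1  -4. ] tcp [518.8  82.2 235.2]
turn z 0.074
```

Run:
```python
from chk import *
print(o['joint_positions'].round(3), o['qvel'].round(3))
```

```text
F [-0.4  0.1 -2.4] w 10.7 z [-0.     0.04  -0.999] t 21.0
[-0.02   0.26  -0.042  1.27   0.04   3.14 ] [ 0.033  0.007  0.003  0.005 -0.     0.002]
```

Emit:
servo_tool(
  motion=[
    {"xyz":[11.8,30.8,-0.5],"turn":[0,0,0],"gripper":3},
    {"xyz":[11.8,30.8,-0.5],"turn":[0,0,0],"gripper":3},
    {"xyz":[11.8,30.8,-0.5],"turn":[0,0,0],"gripper":3},
    {"xyz":[11.8,30.8,-0.5],"turn":[0,0,0],"gripper":3},
    {"xyz":[11.8,30.8,-0.5],"turn":[0,0,0],"gripper":3},
    {"xyz":[11.8,30.8,-0.5],"turn":[0,0,0],"gripper":3},
    {"xyz":[11.8,30.8,-0.5],"turn":[0,0,0],"gripper":3},
    {"xyz":[11.8,30.8,-0.5],"turn":[0,0,0],"gripper":3},
    {"xyz":[0,0,0],"turn":[-0.04,0,0.074],"gripper":3},
    {"xyz":[0,0,0],"turn":[0,0,0],"gripper":3},
    {"xyz":[0,0,0],"turn":[0,0,0],"gripper":3},
  ],
)

```text
time: 22.1
tool_pos: [608.7, -163.8, 228.8]
tool_rot: [-0.0, 0.999, -0.044, -0.002]
force: [0.2, -0.4, -2.5]
gripper_width: 10.8
```

Run:
```python
from chk import *
d=[637.8,-198.4,-.093]
print(M.round(3).tolist());to(W(d,[-18,0,200]),np.pi/2-.093)
s=snap('wrist','w7.png')
f=lambda p: t+M@np.array(p)
for p in ([40,13,136],[40,-13,136]): print(p,proj(s,f(p)).round())
for p in ([-48,86,51],[-48,-86,51],[-18,-52,168]): print(p,proj(s,W(d,p)).round())
```

```text
F [ 0.2 -0.4 -2.5] w 10.8 z [-0.004  0.001 -1.   ] t 22.1
[[0.996, -0.088, -0.004], [-0.088, -0.996, 0.001], [-0.004, -0.001, -1.0]]
shift [14.1 31.8 28.7] tcp [ 608.7 -163.8  228.8]
turn z 0.005
[40, 13, 136] [[298. 149.]]
[40, -13, 136] [[265. 149.]]
[-48, 86, 51] [[223. 201.]]
[-48, -86, 51] [[407. 202.]]
[-18, -52, 168] [[421. 213.]]
```

View pics/w7.png

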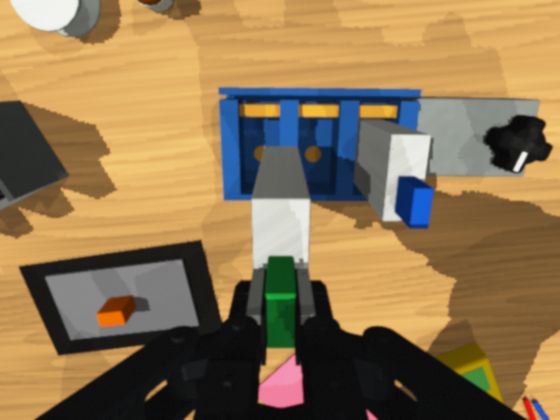

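The blue module stands in its bay (tab at 414,202) and green hangs straight. Next, over the middle bay.

Emit:
servo_tool(
  motion=[
    {"xyz":[7,16,0],"turn":[0,-0.004,0.005],"gripper":3},
    {"xyz":[7,16,0],"turn":[0,0,0],"gripper":3},
    {"xyz":[0,0,14],"turn":[0,0,0],"gripper":3},
    {"xyz":[0,0,14],"turn":[0,0,0],"gripper":3},
    {"xyz":[0,0,0],"turn":[0,0,0],"gripper":3},
    {"xyz":[0,0,0],"turn":[0,0,0],"gripper":3},
  ],
)

```text
time: 22.75
tool_pos: [619.2, -197.7, 200.8]
tool_rot: [-0.0, 0.999, -0.048, -0.004]
force: [1.3, 0.1, -1.8]
gripper_width: 10.8
```

Run:
```python
from chk import *
d=[637.8,-198.4,-.093]
to(W(d,[-18,0,143]),np.pi/2-.093)
```

```text
F [ 1.3  0.1 -1.8] w 10.8 z [-0.009  0.001 -1.   ] t 22.75
shift [ 1.1 -1.  57.8] tcp [ 619.2 -197.7  200.8]
turn z -0.002
```

Emit:
servo_tool(
  motion=[
    {"xyz":[1,-1,10],"turn":[0,0.009,0],"gripper":3},
    {"xyz":[0,0,12],"turn":[0,0,0],"gripper":3},
    {"xyz":[0,0,12],"turn":[0,0,0],"gripper":3},
    {"xyz":[0,0,12],"turn":[0,0,0],"gripper":3},
    {"xyz":[0,0,6],"turn":[0,0,0],"gripper":3},
    {"xyz":[0,0,3],"turn":[0,0,0],"gripper":3},
    {"xyz":[0,0,1.5],"turn":[0,0,0],"gripper":3},
    {"xyz":[0,0,1],"turn":[0,0,0],"gripper":3},
    {"xyz":[0,0,0],"turn":[0,0,0],"gripper":3},
  ],
)

```text
time: 23.65
tool_pos: [620.5, -197.5, 143.3]
tool_rot: [0.0, 0.999, -0.048, 0.0]
force: [-0.3, 0.7, -0.6]
gripper_width: 11.3
```

Nearly touching. Seat it, release, rise, then turn and head for red.

Emit:
servo_tool(
  motion=[
    {"xyz":[0,0,1],"turn":[0,0,0],"gripper":3},
    {"xyz":[0,0,0],"turn":[0,0,0],"gripper":3},
  ],
)

```text
time: 23.85
tool_pos: [620.9, -197.6, 143.1]
tool_rot: [0.001, 0.999, -0.048, 0.001]
force: [-0.7, 0.4, 8.4]
gripper_width: 10.8
```

Emit:
servo_tool(
  motion=[
    {"xyz":[0,0,0],"turn":[0,0,0],"gripper":30},
    {"xyz":[0,0,0],"turn":[0,0,0],"gripper":40},
    {"xyz":[0,0,0],"turn":[0,0,0],"gripper":40},
    {"xyz":[0,0,0],"turn":[0,0,0],"gripper":40},
    {"xyz":[0,0,-10],"turn":[0,0,0],"gripper":40},
    {"xyz":[0,0,-25],"turn":[0,0,0],"gripper":40},
    {"xyz":[0,0,-30],"turn":[0,0,0],"gripper":40},
    {"xyz":[0,0,-30],"turn":[0,0,0],"gripper":40},
    {"xyz":[0,0,0],"turn":[0,0,-0.144],"gripper":40},
    {"xyz":[0,0,0],"turn":[0,0,-0.144],"gripper":40},
    {"xyz":[0,0,0],"turn":[0,0,-0.144],"gripper":40},
  ],
)

```text
time: 24.95
tool_pos: [620.3, -197.3, 237.7]
tool_rot: [0.001, 0.985, 0.17, 0.0]
force: [0.1, -1.3, -0.3]
gripper_width: 40.0
```

Emit:
servo_tool(
  motion=[
    {"xyz":[10,-33,0],"turn":[0,0,0],"gripper":40},
    {"xyz":[10,-33,0],"turn":[0,0,0],"gripper":40},
    {"xyz":[10,-33,0],"turn":[0,0,0],"gripper":40},
    {"xyz":[10,-33,0],"turn":[0,0,0],"gripper":40},
    {"xyz":[10,-33,0],"turn":[0,0,0],"gripper":40},
    {"xyz":[10,-33,0],"turn":[0,0,0],"gripper":40},
    {"xyz":[10,-33,0],"turn":[0,0,0],"gripper":40},
    {"xyz":[10,-33,0],"turn":[0,0,0],"gripper":40},
    {"xyz":[10,-33,0],"turn":[0,0,0],"gripper":40},
    {"xyz":[10,-33,0],"turn":[0,0,0],"gripper":40},
    {"xyz":[10,-33,0],"turn":[0,0,0],"gripper":40},
    {"xyz":[0,0,0],"turn":[0,0,0],"gripper":40},
  ],
)

```text
time: 26.15
tool_pos: [604.1, 185.2, 237.2]
tool_rot: [-0.0, 0.986, 0.169, 0.0]
force: [-0.3, -0.2, -0.4]
gripper_width: 40.3
```

Run:
```python
from chk import *
to([582,276.7,185],np.pi/2+.339)
```

```text
F [-0.3 -0.2 -0.4] w 40.3 z [ 0.001  0.    -1.   ] t 26.15
shift [  9.5 -93.7  52.2] tcp [604.1 185.2 237.2]
turn z -0.0
```

Emit:
servo_tool(
  motion=[
    {"xyz":[2.4,-24,0],"turn":[0,0,0],"gripper":40},
    {"xyz":[2.4,-24,0],"turn":[0,0,0],"gripper":40},
    {"xyz":[2.4,-24,0],"turn":[0,0,0],"gripper":40},
    {"xyz":[2.4,-23.5,0],"turn":[0,0,0],"gripper":40},
    {"xyz":[0,0,26],"turn":[0,0,0],"gripper":40},
    {"xyz":[0,0,26],"turn":[0,0,0],"gripper":40},
    {"xyz":[0,0,0],"turn":[0,0,0],"gripper":40},
    {"xyz":[0,0,0],"turn":[0,0,0],"gripper":40},
  ],
)

```text
time: 26.95
tool_pos: [582.4, 274.5, 185.5]
tool_rot: [0.0, 0.986, 0.167, 0.0]
force: [-0.1, 0.3, 1.3]
gripper_width: 40.2
```

Run:
```python
from chk import *
to([582,276.7,141],np.pi/2+.339)
s=snap('wrist','w8.png'); hsv=cv2.cvtColor(s['frame'],cv2.COLOR_BGR2HSV)
m=(((hsv[...,0]<=6)|(hsv[...,0]>172))&(hsv[...,1]>140)&(hsv[...,2]>90)).astype(np.uint8)
k,l,st,c=cv2.connectedComponentsWithStats(m)
for i in range(1,k):
    if st[i,4]>100: print(st[i],c[i].round())
r=[619.3,200.8,.339]
for p in ([-23,90,168],[-23,78,168],[3,90,168],[3,78,168]): print(proj(s,W(r,p)).round())
```

```text
F [-0.1  0.3  1.3] w 40.2 z [ 0.    -0.001 -1.   ] t 26.95
shift [ 0.3 -2.2 44.5] tcp [582.4 274.5 185.5]
turn z -0.004
[ 265  224   24   66 1481] [277. 257.]
[[266. 291.]]
[[289. 291.]]
[[265. 245.]]
[[290. 244.]]
```

Emit:
servo_tool(
  motion=[
    {"xyz":[0.3,-1.8,14],"turn":[0,0,0],"gripper":40},
    {"xyz":[0,0,15],"turn":[0,0,0],"gripper":40},
    {"xyz":[0,0,14],"turn":[0,0,0],"gripper":40},
    {"xyz":[0,0,0],"turn":[0,0,0],"gripper":25},
    {"xyz":[0,0,0],"turn":[0,0,0],"gripper":15},
    {"xyz":[0,0,0],"turn":[0,0,0],"gripper":3},
    {"xyz":[0,0,0],"turn":[0,0,0],"gripper":3},
    {"xyz":[0,0,0],"turn":[0,0,0],"gripper":3},
    {"xyz":[0,0,0],"turn":[0,0,0],"gripper":3},
  ],
)

```text
time: 27.9
tool_pos: [582.8, 276.9, 143.2]
tool_rot: [0.0, 0.986, 0.167, 0.001]
force: [0.0, -0.6, 7.4]
gripper_width: 10.7
```

Emit:
servo_tool(
  motion=[
    {"xyz":[-9.5,0,-1.1],"turn":[0,0.07,0],"gripper":3},
    {"xyz":[-9.5,0,-1.1],"turn":[0,0.07,0],"gripper":3},
    {"xyz":[-9.5,0,-1.1],"turn":[0,0.07,0],"gripper":3},
    {"xyz":[-9.5,0,-1.1],"turn":[0,0.07,0],"gripper":3},
    {"xyz":[-9.5,0,-1.1],"turn":[0,0.07,0],"gripper":3},
    {"xyz":[0,0,0],"turn":[0,0,0],"gripper":3},
    {"xyz":[0,0,0],"turn":[0,0,0],"gripper":3},
  ],
)

```text
time: 28.6
tool_pos: [537.3, 261.2, 141.2]
tool_rot: [-0.029, 0.971, 0.164, 0.171]
force: [1.2, 0.1, -3.0]
gripper_width: 10.9
```

Emit:
servo_tool(
  motion=[
    {"xyz":[3.4,0,-9.4],"turn":[0,0,0],"gripper":3},
    {"xyz":[3.4,0,-9.4],"turn":[0,0,0],"gripper":3},
    {"xyz":[-10,0,-30],"turn":[0,0,0],"gripper":3},
    {"xyz":[-10,0,-30],"turn":[0,0,0],"gripper":3},
    {"xyz":[-10,0,-30],"turn":[0,0,0],"gripper":3},
    {"xyz":[0,0,0],"turn":[0,-0.07,0],"gripper":3},
    {"xyz":[0,0,0],"turn":[0,-0.07,0],"gripper":3},
    {"xyz":[0,0,0],"turn":[0,-0.07,0],"gripper":3},
    {"xyz":[0,0,0],"turn":[0,-0.07,0],"gripper":3},
    {"xyz":[0,0,0],"turn":[0,-0.07,0],"gripper":3},
    {"xyz":[0,0,0],"turn":[0,0,0],"gripper":3},
  ],
)

```text
time: 29.7
tool_pos: [483.0, 242.1, 234.6]
tool_rot: [0.0, 0.986, 0.167, -0.001]
force: [0.7, 0.8, -2.8]
gripper_width: 10.3
```

Emit:
servo_tool(
  motion=[
    {"xyz":[-5.4,33,0],"turn":[0,0,0],"gripper":3},
    {"xyz":[-5.4,33,0],"turn":[0,0,0],"gripper":3},
    {"xyz":[-5.4,33,0],"turn":[0,0,0],"gripper":3},
    {"xyz":[-5.4,33,0],"turn":[0,0,0],"gripper":3},
    {"xyz":[-5.4,33,0],"turn":[0,0,0],"gripper":3},
    {"xyz":[-5.4,33,0],"turn":[0,0,0],"gripper":3},
    {"xyz":[-5.4,33,0],"turn":[0,0,0],"gripper":3},
    {"xyz":[-5.4,33,0],"turn":[0,0,0],"gripper":3},
    {"xyz":[-5.4,33,0],"turn":[0,0,0],"gripper":3},
    {"xyz":[-5.4,33,0],"turn":[0,0,0],"gripper":3},
    {"xyz":[0,0,0],"turn":[0,0,0],"gripper":3},
    {"xyz":[0,0,0],"turn":[0,0,0],"gripper":3},
  ],
)

```text
time: 30.9
tool_pos: [539.0, -88.2, 235.3]
tool_rot: [0.0, 0.986, 0.166, 0.001]
force: [0.4, -0.4, -2.5]
gripper_width: 10.9
```

Run:
```python
from chk import *
print(o['joint_positions'].round(2)); d=[637.8,-198.4,-.093]
to(W(d,[-18,52,230]),np.pi/2-.093)
```

```text
F [ 0.4 -0.4 -2.5] w 10.9 z [ 0.002 -0.001 -1.   ] t 30.9
[-0.31  0.3   0.01  1.28 -0.    2.5 ]
shift [62.4 81.7  5.5] tcp [539.  -88.2 235.3]
turn z 0.427
```

Emit:
servo_tool(
  motion=[
    {"xyz":[0,0,0],"turn":[0,0,0.142],"gripper":3},
    {"xyz":[0,0,0],"turn":[0,0,0.142],"gripper":3},
    {"xyz":[0,0,0],"turn":[0,0,0.142],"gripper":3},
    {"xyz":[22,11.5,0],"turn":[0,0,0],"gripper":3},
    {"xyz":[22,11.5,0],"turn":[0,0,0],"gripper":3},
    {"xyz":[22,11.5,0],"turn":[0,0,0],"gripper":3},
    {"xyz":[22,11,0],"turn":[0,0,0],"gripper":3},
    {"xyz":[0,0,0],"turn":[0,0,0],"gripper":3},
    {"xyz":[0,0,0],"turn":[0,0,0],"gripper":3},
  ],
)

```text
time: 31.8
tool_pos: [622.5, -140.1, 234.9]
tool_rot: [0.0, 0.999, -0.045, 0.0]
force: [0.1, -0.3, -2.1]
gripper_width: 10.7
```

Run:
```python
from chk import *
d=[637.8,-198.4,-.093]
print(M.round(3).tolist());to(W(d,[-18,52,200]),np.pi/2-.093)
s=snap('wrist','w9.png')
f=lambda p: t+M@np.array(p)
for p in ([40,13,136],[40,-13,136]): print(p,proj(s,f(p)).round())
for p in ([-48,86,51],[-48,-86,51],[-18,-52,168],[-18,0,168]): print(p,proj(s,W(d,p)).round())
```

```text
F [ 0.1 -0.3 -2.1] w 10.7 z [ 0. -0. -1.] t 31.8
[[0.996, -0.09, 0.0], [-0.09, -0.996, -0.0], [0.0, 0.0, -1.0]]
shift [ 2.7  4.7 34.9] tcp [ 622.5 -140.1  234.9]
turn z 0.003
[40, 13, 136] [[298. 149.]]
[40, -13, 136] [[265. 149.]]
[-48, 86, 51] [[251. 211.]]
[-48, -86, 51] [[429. 212.]]
[-18, -52, 168] [[454. 227.]]
[-18, 0, 168] [[372. 227.]]
```

View pics/w9.png

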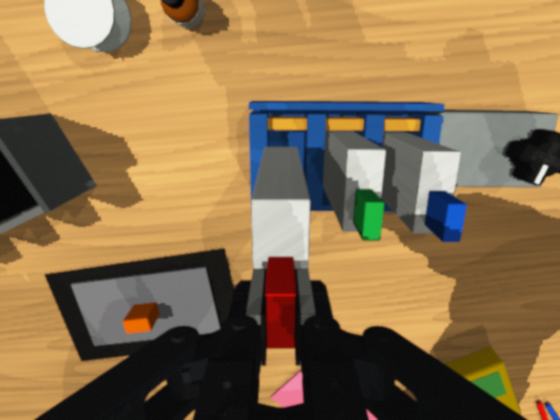

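Green (368,213) and blue (446,216) stand parallel in their bays, and red hangs straight above the third. The cover is still on the mat at (140,305). Lower red.

Emit:
servo_tool(
  motion=[
    {"xyz":[2.4,4.5,0],"turn":[0,0,0.003],"gripper":3},
    {"xyz":[0,0,17],"turn":[0,0,0],"gripper":3},
    {"xyz":[0,0,17],"turn":[0,0,0],"gripper":3},
    {"xyz":[0,0,0],"turn":[0,0,0],"gripper":3},
    {"xyz":[0,0,0],"turn":[0,0,0],"gripper":3},
  ],
)

```text
time: 32.35
tool_pos: [624.1, -145.5, 201.5]
tool_rot: [0.0, 0.999, -0.047, 0.0]
force: [-0.8, -0.3, -2.1]
gripper_width: 11.4
```

Run:
```python
from chk import *
d=[637.8,-198.4,-.093]
to(W(d,[-18,52,143]),np.pi/2-.093)
```

```text
F [-0.8 -0.3 -2.1] w 11.4 z [ 0.    -0.001 -1.   ] t 32.35
shift [ 0.5 -0.6 58.5] tcp [ 624.1 -145.5  201.5]
turn z -0.001
```

Emit:
servo_tool(
  motion=[
    {"xyz":[0.5,-0.6,10],"turn":[0,0,0],"gripper":3},
    {"xyz":[0,0,12],"turn":[0,0,0],"gripper":3},
    {"xyz":[0,0,12],"turn":[0,0,0],"gripper":3},
    {"xyz":[0,0,12],"turn":[0,0,0],"gripper":3},
    {"xyz":[0,0,6],"turn":[0,0,0],"gripper":3},
    {"xyz":[0,0,3],"turn":[0,0,0],"gripper":3},
    {"xyz":[0,0,2],"turn":[0,0,0],"gripper":3},
    {"xyz":[0,0,1],"turn":[0,0,0],"gripper":3},
    {"xyz":[0,0,0],"turn":[0,0,0],"gripper":3},
  ],
)

```text
time: 33.25
tool_pos: [625.2, -145.2, 143.4]
tool_rot: [0.0, 0.999, -0.047, 0.001]
force: [0.3, -0.4, 2.7]
gripper_width: 11.1
```

Emit:
servo_tool(
  motion=[
    {"xyz":[0,0,0.5],"turn":[0,0,0],"gripper":3},
    {"xyz":[0,0,0],"turn":[0,0,0],"gripper":30},
    {"xyz":[0,0,0],"turn":[0,0,0],"gripper":40},
    {"xyz":[0,0,0],"turn":[0,0,0],"gripper":40},
    {"xyz":[0,0,0],"turn":[0,0,0],"gripper":40},
    {"xyz":[0,0,-10],"turn":[0,0,0],"gripper":40},
    {"xyz":[0,0,-25],"turn":[0,0,0],"gripper":40},
    {"xyz":[0,0,-30],"turn":[0,0,0],"gripper":40},
    {"xyz":[0,0,-30],"turn":[0,0,0],"gripper":40},
    {"xyz":[0,0,0],"turn":[0,0,0],"gripper":70},
  ],
)

```text
time: 34.25
tool_pos: [626.2, -145.6, 241.9]
tool_rot: [0.001, 0.999, -0.047, 0.003]
force: [0.9, 0.2, -0.0]
gripper_width: 53.2
```

Emit:
servo_tool(
  motion=[
    {"xyz":[-2.3,29.6,0],"turn":[0,0,0],"gripper":80},
    {"xyz":[-2.3,29.6,0],"turn":[0,0,0],"gripper":80},
    {"xyz":[-2.3,29.6,0],"turn":[0,0,0],"gripper":80},
    {"xyz":[-2.3,29.6,0],"turn":[0,0,0],"gripper":80},
    {"xyz":[-2.3,29.6,0],"turn":[0,0,0],"gripper":80},
    {"xyz":[-2.3,29.6,0],"turn":[0,0,0],"gripper":80},
    {"xyz":[-2.3,29.6,0],"turn":[0,0,0],"gripper":80},
    {"xyz":[0,0,0],"turn":[0,0,0],"gripper":80},
    {"xyz":[0,0,0],"turn":[0,0,0],"gripper":80},
    {"xyz":[0,0,0],"turn":[0,0,0],"gripper":80},
  ],
)

```text
time: 35.25
tool_pos: [589.6, -349.1, 237.5]
tool_rot: [0.0, 0.999, -0.047, 0.0]
force: [0.2, 0.5, 0.2]
gripper_width: 79.7
```

Run:
```python
from chk import *
print(o['joint_positions'].round(2)); d=[637.8,-198.4,-.093]
to(W(d,[10,-165,230]),np.pi/2-.093)
s=snap('wrist','w10.png'); img=s['frame'].copy()
c,=proj(s,W(d,[10,-165,85])); print(c)
for k in (.2,.4):
  q=[proj(s,W(d,[10+23*np.cos(-k+i*np.pi/2),-165+23*np.sin(-k+i*np.pi/2),85]))[0].round(1).tolist() for i in range(4)]; print(k,q)
x,y=c.astype(int); cv2.imwrite('pics/w10c.png',cv2.resize(img[max(0,y-50):y+50,x-60:x+60],None,fx=6,fy=6,interpolation=cv2.INTER_CUBIC)); print('crop origin',x-60,max(0,y-50))
```

```text
F [0.2 0.5 0.2] w 79.7 z [ 0. -0. -1.] t 35.25
[-0.65  0.56  0.44  1.46 -0.    2.58]
shift [44.  10.5  7.5] tcp [ 589.6 -349.1  237.5]
turn z -0.0
[294.30062867 141.38332005]
0.2 [[300.4, 112.9], [266.6, 135.7], [288.5, 168.6], [321.7, 147.0]]
0.4 [[305.8, 114.6], [268.2, 130.2], [283.3, 167.0], [319.9, 152.3]]
crop origin 234 91
```

View pics/w10c.png

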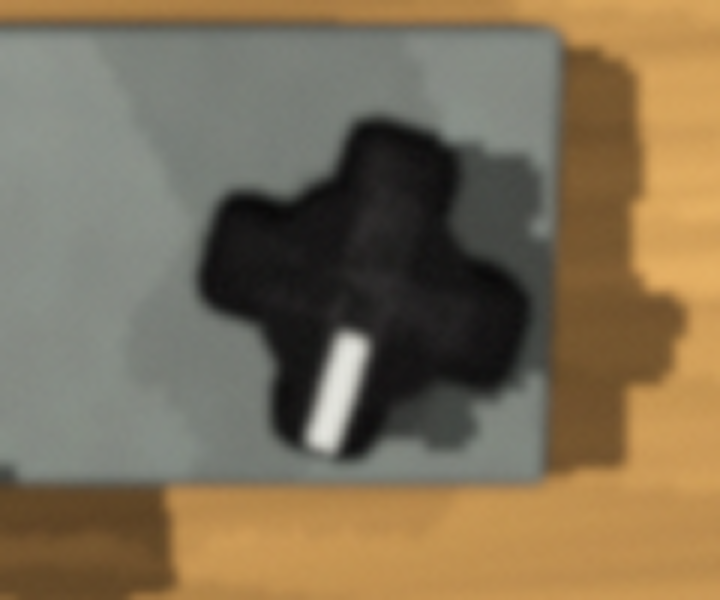

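The knob centre is at crop (365,293), within about 1 mm of prediction. The white pointer tilts about 0.25 rad clockwise, so knob ≈ 0.25. I'll go above it and turn the wrist the long way round, so the camera faces away from the filters and joint 6 stays in range.

Emit:
servo_tool(
  motion=[
    {"xyz":[22,5,0],"turn":[0,0,0],"gripper":80},
    {"xyz":[22,5,0],"turn":[0,0,0],"gripper":80},
    {"xyz":[0,0,0],"turn":[0,0,-0.14],"gripper":80},
    {"xyz":[0,0,0],"turn":[0,0,-0.14],"gripper":80},
    {"xyz":[0,0,0],"turn":[0,0,-0.14],"gripper":80},
    {"xyz":[0,0,0],"turn":[0,0,-0.14],"gripper":80},
    {"xyz":[0,0,0],"turn":[0,0,-0.14],"gripper":80},
    {"xyz":[0,0,0],"turn":[0,0,-0.14],"gripper":80},
    {"xyz":[0,0,0],"turn":[0,0,-0.14],"gripper":80},
    {"xyz":[0,0,0],"turn":[0,0,-0.14],"gripper":80},
    {"xyz":[0,0,0],"turn":[0,0,-0.14],"gripper":80},
    {"xyz":[0,0,0],"turn":[0,0,-0.14],"gripper":80},
  ],
)

```text
time: 36.5
tool_pos: [632.7, -362.8, 237.7]
tool_rot: [0.0, 0.792, 0.611, -0.0]
force: [0.6, 0.3, 0.3]
gripper_width: 80.0
```

Emit:
servo_tool(
  motion=[
    {"xyz":[0,0,0],"turn":[0,0,-0.14],"gripper":80},
    {"xyz":[0,0,0],"turn":[0,0,-0.14],"gripper":80},
    {"xyz":[0,0,0],"turn":[0,0,-0.14],"gripper":80},
    {"xyz":[0,0,0],"turn":[0,0,-0.14],"gripper":80},
    {"xyz":[0,0,0],"turn":[0,0,-0.14],"gripper":80},
    {"xyz":[0,0,0],"turn":[0,0,-0.14],"gripper":80},
    {"xyz":[0,0,0],"turn":[0,0,-0.14],"gripper":80},
    {"xyz":[0,0,0],"turn":[0,0,-0.14],"gripper":80},
    {"xyz":[0,0,0],"turn":[0,0,-0.14],"gripper":80},
    {"xyz":[0,0,0],"turn":[0,0,-0.14],"gripper":80},
    {"xyz":[0,0,0],"turn":[0,0,-0.14],"gripper":80},
    {"xyz":[0,0,0],"turn":[0,0,-0.14],"gripper":80},
  ],
)

```text
time: 37.7
tool_pos: [632.7, -362.8, 237.7]
tool_rot: [0.0, 0.074, 0.997, -0.0]
force: [-0.7, -0.1, 0.3]
gripper_width: 80.0
```

Emit:
servo_tool(
  motion=[
    {"xyz":[0,0,0],"turn":[0,0,-0.14],"gripper":80},
    {"xyz":[0,0,0],"turn":[0,0,-0.14],"gripper":80},
    {"xyz":[0,0,0],"turn":[0,0,-0.14],"gripper":80},
    {"xyz":[0,0,0],"turn":[0,0,-0.14],"gripper":80},
    {"xyz":[0,0,0],"turn":[0,0,-0.14],"gripper":80},
    {"xyz":[0,0,0],"turn":[0,0,-0.14],"gripper":80},
    {"xyz":[0,0,0],"turn":[0,0,-0.14],"gripper":80},
    {"xyz":[0,0,0],"turn":[0,0,-0.14],"gripper":80},
    {"xyz":[0,0,0],"turn":[0,0,-0.14],"gripper":80},
    {"xyz":[0,0,0],"turn":[0,0,-0.14],"gripper":80},
    {"xyz":[0,0,0],"turn":[0,0,0],"gripper":80},
    {"xyz":[0,0,0],"turn":[0,0,0],"gripper":80},
  ],
)

```text
time: 38.9
tool_pos: [632.6, -363.3, 237.6]
tool_rot: [-0.0, -0.582, 0.813, -0.0]
force: [-0.1, -0.2, -1.0]
gripper_width: 79.9
```

Run:
```python
from chk import *
print(o['joint_positions'].round(2)); d=[637.8,-198.4,-.093]
print(W(d,[10,-165,85]).round(1)); to(W(d,[10.5,-165,58]),-.093-.25)
```

```text
F [-0.1 -0.2 -1. ] w 79.9 z [ 0.    -0.001 -1.   ] t 38.9
[-0.63  0.65  0.63  1.55 -0.   -1.87]
[ 632.4 -363.6   85. ]
shift [  0.2  -0.4 179.6] tcp [ 632.6 -363.3  237.6]
turn z 0.014
```

Emit:
servo_tool(
  motion=[
    {"xyz":[0,0,35],"turn":[0,0,0.014],"gripper":80},
    {"xyz":[0,0,35],"turn":[0,0,0],"gripper":80},
    {"xyz":[0,0,35],"turn":[0,0,0],"gripper":80},
    {"xyz":[0,0,35],"turn":[0,0,0],"gripper":80},
    {"xyz":[0,0,20],"turn":[0,0,0],"gripper":80},
    {"xyz":[0,0,15],"turn":[0,0,0],"gripper":80},
    {"xyz":[0,0,8],"turn":[0,0,0],"gripper":80},
    {"xyz":[0,0,0],"turn":[0,0,0],"gripper":60},
    {"xyz":[0,0,0],"turn":[0,0,0],"gripper":30},
    {"xyz":[0,0,0],"turn":[0,0,0],"gripper":30},
    {"xyz":[0,0,0],"turn":[0,0,0],"gripper":30},
    {"xyz":[0,0,0],"turn":[0,0,0],"gripper":30},
  ],
  grip_force=50,
)

```text
time: 40.1
tool_pos: [632.9, -364.3, 55.8]
tool_rot: [0.0, -0.577, 0.817, -0.001]
force: [0.6, 1.8, 7.1]
gripper_width: 44.7
```

Run:
```python
from chk import *
print(o['joint_positions'].round(2),np.round(o['torque'],2)); to(W([637.8,-198.4,-.093],[10,-165,55]),-.093-.25)
```

```text
F [0.6 1.8 7.1] w 44.7 z [ 0.002 -0.001 -1.   ] t 40.1
[-0.63  0.7   0.22  1.09 -0.   -1.86] [0.28 0.14 0.03]
shift [-0.5  0.7  0.8] tcp [ 632.9 -364.3   55.8]
turn z 0.003
```

Emit:
servo_tool(
  motion=[
    {"xyz":[0,0,0],"turn":[0,0,-0.1],"gripper":30},
    {"xyz":[0,0,0],"turn":[0,0,-0.1],"gripper":30},
    {"xyz":[0,0,0],"turn":[0,0,-0.1],"gripper":30},
    {"xyz":[0,0,0],"turn":[0,0,-0.1],"gripper":30},
    {"xyz":[0,0,0],"turn":[0,0,-0.1],"gripper":30},
    {"xyz":[0,0,0],"turn":[0,0,-0.1],"gripper":30},
    {"xyz":[0,0,0],"turn":[0,0,-0.1],"gripper":30},
    {"xyz":[0,0,0],"turn":[0,0,-0.1],"gripper":30},
    {"xyz":[0,0,0],"turn":[0,0,-0.1],"gripper":30},
    {"xyz":[0,0,0],"turn":[0,0,-0.1],"gripper":30},
    {"xyz":[0,0,0],"turn":[0,0,-0.1],"gripper":30},
    {"xyz":[0,0,0],"turn":[0,0,-0.1],"gripper":30},
  ],
)

```text
time: 41.3
tool_pos: [632.6, -364.4, 55.8]
tool_rot: [0.001, 0.938, -0.346, 0.001]
force: [-2.4, 0.8, 7.3]
gripper_width: 45.5
```

Emit:
servo_tool(
  motion=[
    {"xyz":[0,0,0],"turn":[0,0,0],"gripper":30},
    {"xyz":[0,0,0],"turn":[0,0,-0.04],"gripper":30},
    {"xyz":[0,0,0],"turn":[0,0,0],"gripper":30},
  ],
)

```text
time: 41.6
tool_pos: [632.6, -364.4, 55.7]
tool_rot: [0.001, 0.944, -0.329, 0.001]
force: [-2.8, 0.4, 8.2]
gripper_width: 45.1
```

Run:
```python
from chk import *
print(o['joint_positions'].round(3),np.round(o['torque'],2)); y=M[:,1]; print('k', -.093-np.arctan2(y[1],y[0]))
to(W([637.8,-198.4,-.093],[10,-165,55]))
s=snap('wrist','w11.png')
```

```text
F [-2.8  0.4  8.2] w 45.1 z [ 0.001 -0.002 -1.   ] t 41.6
[-6.340e-01  6.970e-01  2.190e-01  1.091e+00 -1.000e-03 -3.106e+00] [0.33 0.55 0.07]
k 2.1477388626543394
shift [-0.6 -0.5  0.7] tcp [ 632.6 -364.4   55.7]
```

View pics/w11.png

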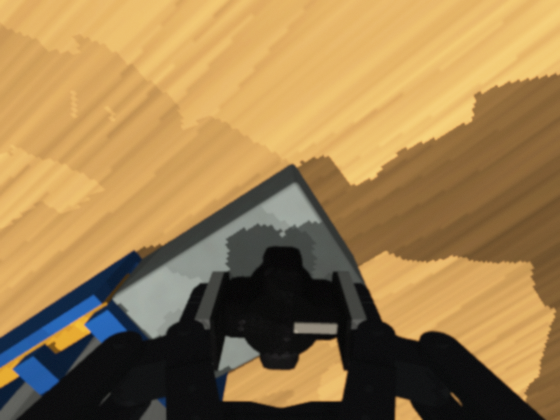

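The knob followed the grip: the pointer at (315,328) lies along the jaws, so knob ≈ −0.99, at the back stop. Now forwards 2.5 rad.

Emit:
servo_tool(
  motion=[
    {"xyz":[0,0,0],"turn":[0,0,0.1],"gripper":30},
    {"xyz":[0,0,0],"turn":[0,0,0.1],"gripper":30},
    {"xyz":[0,0,0],"turn":[0,0,0.1],"gripper":30},
    {"xyz":[0,0,0],"turn":[0,0,0.1],"gripper":30},
    {"xyz":[0,0,0],"turn":[0,0,0.1],"gripper":30},
    {"xyz":[0,0,0],"turn":[0,0,0.1],"gripper":30},
    {"xyz":[0,0,0],"turn":[0,0,0.1],"gripper":30},
    {"xyz":[0,0,0],"turn":[0,0,0.1],"gripper":30},
    {"xyz":[0,0,0],"turn":[0,0,0.1],"gripper":30},
    {"xyz":[0,0,0],"turn":[0,0,0.1],"gripper":30},
    {"xyz":[0,0,0],"turn":[0,0,0.1],"gripper":30},
    {"xyz":[0,0,0],"turn":[0,0,0.1],"gripper":30},
  ],
)

```text
time: 42.85
tool_pos: [632.9, -364.3, 55.8]
tool_rot: [0.0, -0.592, 0.806, -0.001]
force: [-0.4, 1.5, 5.8]
gripper_width: 45.3
```

Emit:
servo_tool(
  motion=[
    {"xyz":[0,0,0],"turn":[0,0,0.1],"gripper":30},
    {"xyz":[0,0,0],"turn":[0,0,0.1],"gripper":30},
    {"xyz":[0,0,0],"turn":[0,0,0.1],"gripper":30},
    {"xyz":[0,0,0],"turn":[0,0,0.1],"gripper":30},
    {"xyz":[0,0,0],"turn":[0,0,0.1],"gripper":30},
    {"xyz":[0,0,0],"turn":[0,0,0.1],"gripper":30},
    {"xyz":[0,0,0],"turn":[0,0,0.1],"gripper":30},
    {"xyz":[0,0,0],"turn":[0,0,0.1],"gripper":30},
    {"xyz":[0,0,0],"turn":[0,0,0.1],"gripper":30},
    {"xyz":[0,0,0],"turn":[0,0,0.1],"gripper":30},
    {"xyz":[0,0,0],"turn":[0,0,0.1],"gripper":30},
    {"xyz":[0,0,0],"turn":[0,0,0.1],"gripper":30},
  ],
)

```text
time: 44.05
tool_pos: [633.2, -364.6, 55.8]
tool_rot: [0.001, -0.033, 0.999, -0.001]
force: [0.3, -0.5, 5.8]
gripper_width: 45.3
```

Emit:
servo_tool(
  motion=[
    {"xyz":[0,0,0],"turn":[0,0,0.1],"gripper":30},
    {"xyz":[0,0,0],"turn":[0,0,0.03],"gripper":30},
    {"xyz":[0,0,0],"turn":[0,0,0],"gripper":30},
    {"xyz":[0,0,0],"turn":[0,0,0],"gripper":30},
  ],
)

```text
time: 44.45
tool_pos: [633.2, -364.7, 55.7]
tool_rot: [0.001, 0.029, 1.0, -0.001]
force: [0.5, -1.2, 4.8]
gripper_width: 45.2
```

Run:
```python
from chk import *
print(o['joint_positions'].round(3),np.round(o['torque'],2)); y=M[:,1]; print('k', -.093-np.arctan2(y[1],y[0]))
```

```text
F [ 0.5 -1.2  4.8] w 45.2 z [ 0.002 -0.002 -1.   ] t 44.45
[-6.34e-01  6.97e-01  2.19e-01  1.09e+00 -1.00e-03 -5.76e-01] [-0.26  0.    1.62]
k -1.6059158823478437
```

Tool angle 1.54 with 1.6 N m on the wrist puts it at the forward stop. Release, rise and check.

Emit:
servo_tool(
  motion=[
    {"xyz":[0,0,0],"turn":[0,0,-0.03],"gripper":60},
    {"xyz":[0,0,0],"turn":[0,0,0],"gripper":80},
    {"xyz":[0,0,0],"turn":[0,0,0],"gripper":80},
    {"xyz":[0,0,0],"turn":[0,0,0],"gripper":80},
    {"xyz":[0,0,-15],"turn":[0,0,0],"gripper":80},
    {"xyz":[0,0,-35],"turn":[0,0,0],"gripper":80},
    {"xyz":[0,0,-35],"turn":[0,0,0],"gripper":80},
    {"xyz":[0,0,-35],"turn":[0,0,0],"gripper":80},
    {"xyz":[0,0,-35],"turn":[0,0,0],"gripper":80},
    {"xyz":[0,0,-35],"turn":[0,0,0],"gripper":80},
    {"xyz":[0,0,0],"turn":[0,0,0],"gripper":80},
  ],
)

```text
time: 45.55
tool_pos: [633.4, -364.7, 249.3]
tool_rot: [0.003, 0.015, 1.0, -0.002]
force: [0.1, 1.2, -0.7]
gripper_width: 79.8
```

Run:
```python
from chk import *
s=snap('scene','s12.png'); w=snap('wrist','w12.png')
top=snap('top')
a=cv2.resize(s['frame'][130:310,100:450],(800,411)); b=np.hstack([cv2.resize(w['frame'],(252,189)),cv2.resize(top['frame'][120:280,110:430],(378,189)),np.zeros((189,170,3),np.uint8)])
cv2.imwrite('pics/f.png',np.vstack([a,b]))
```

```text
F [ 0.1  1.2 -0.7] w 79.8 z [ 0.006 -0.004 -1.   ] t 45.55
```

View pics/f.png

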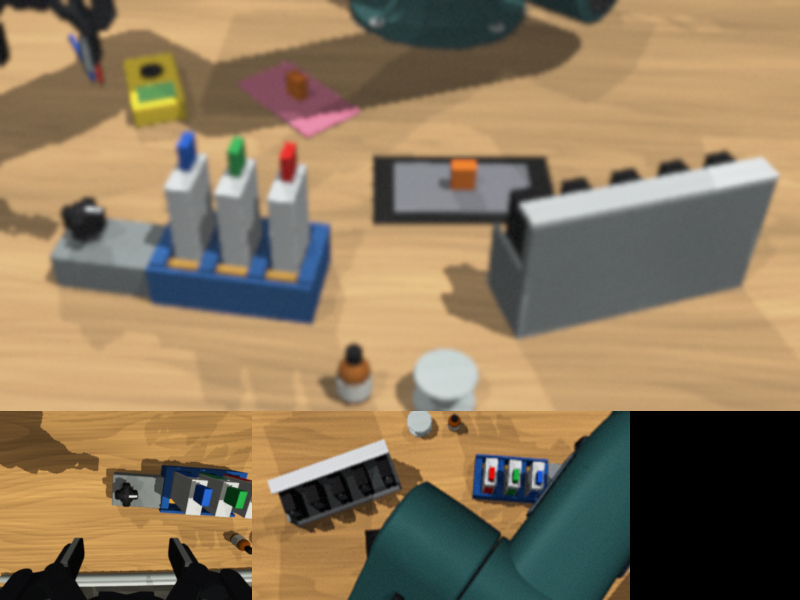

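The picture shows all three filters upright and parallel in the bays with the brass bar behind them, and the knob pointer along the dock's y axis. The cover is flat within the mat at (460,185), all five blanks stand in the rack, and the bystanders are untouched. Handing in.

```bash
python3 -c "
from rig import workorder; print(workorder.sign_off())"
```

```text
the job is handed in; nothing more can be done
None
```

The job is done and handed in at 45.6 s of the 210 s allowed.

- **Cover:** I lifted it off the dock and laid it flat on the black mat; it lies inside the mat's edges.
- **Filters:** Red, green and blue were there and yellow was absent. I tipped each out by its tab to 0.35 rad, then lifted it. Each was lowered into its own bay until I felt floor contact.
- **Knob:** I turned it back to about -0.99 rad. I judged the click from that angle alone, because the wrist torque there stayed low. I then turned it forwards to about 1.5 rad, where the wrist read 1.6 N m against the stop.

**Last checks:** The final pictures show the three filters upright in the dock, all five blanks standing in the rack, and the spool, flux bottle and multimeter in place. The gripper was open and clear of everything. No check failed or disagreed.

On two carries joint 6 hit its limit and left the tool slightly tilted and off position. I corrected both before lowering the filters.

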